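# Raise the breath screen's sash to its mark and load the specimen holder

## Robot

A 7-joint arm with a two-finger parallel gripper is mounted at the origin on the work surface. World frame = base frame: x ahead of the robot, y to its left, z up, the work surface at z = 0. Lengths are in m, angles in rad, forces in N, time in s.
With the tool pointing down it reaches from about 0.425 to 0.875 m from the base axis. Payload 8.4 kg.
Tool frame: the origin (TCP) lies midway between the tips of the shut fingers; the grasp point (between the pads) lies 19 mm behind it; z points along the fingers, y is the direction in which the jaws open and shut (so a half turn about z gives the same grasp; the last joint's range is limited). The gripper opens to 87 mm and grips with 3 to 60 N. Pads are 19 mm wide; open, the fingers measure 117 mm over their backs; the gripper's body (75 mm by 190 mm) begins 51 mm behind the grasp point.
Start: joints at [1.246, 0.333, 0.04, 1.465, -0.013, 1.343, -0.059], TCP at [0.146, -0.633, 0.223] pointing down, gripper open.
Joint ranges: [-2.58, 2.58], [-0.38, 2.09], [-1.3, 1.39], [0.25, 2.4], [-1.5, 4.64], [0.08, 2.09], [-2.65, 2.65]. Speed limits (rad/s): [2.22, 2.22, 2.79, 2.79, 3.14, 3.14, 3.14].

## Interface

Orientations are given as a unit quaternion [w, x, y, z].
In Python, from bench import ctrl gives the robot as it stands.
- The arm moves only by the tool apply_moves, never from a script. Its argument "deltas" is a list of rows, each a list of 4 numbers: the shift along the world's x, y, z in mm, then the turn about the world's z in degrees. In form: [[x, y, z, yaw], ...]. A call has 1 to 12 rows; each row shifts and turns the commanded pose from where the row before left it; what a row does not reach is not made up. A row lasts 1/10 s, in which the tool goes at most 50 mm and 8.59 degrees, less where a joint would pass 70% of its speed; a pose out of reach is approached as far as the arm can. A call is refused whole if a number of a shift passes 50 or a number of a turn 8.59, either way. A call with a gripper value outside its range is refused whole. "grip" is the opening, from 0 (shut) to 1 (fully open), set as the call begins (left out, the last holds). The fingers move at their own pace and stop on an object; the grip force is fixed at half the most. Time passes only in rows, so rows that do not move let the fingers close. It gives the time, the measured TCP pose, the force and the opening at its end, in the units of the state.
- ctrl.sense(): the state, without advancing time (a new reading comes with each control period).
- ctrl.read_camera(name): name is "scene" or "top"; returns (picture, depth): 384x512x3 uint8, red, green, blue; 384x512 float32, m along the optical axis (not along the pixel's ray), 0 where there is no reading.
- ctrl.get_calibration(name): a dict with "vfov" (degrees; the focal length in pixels is half the picture's height over the tangent of half this angle, whatever the lens; pixels are square), "cx", "cy" (the principal point, pixels), "rvec" (rotation vector, rad) and "tvec" (3), from world to camera coordinates, as OpenCV has them. Camera axes: x right, y down, z forward; pixel columns grow to the right and rows downward; lengths in m; the calibration is good to about 2 mm. A picture is of the moment at which its call begins. get_calibration takes no time and is no camera call.
- ctrl.close_job(): hands the job in, once; it reports no verdict.
The state is a dict: "t": time; "joints": joint angles; "dq": joint speeds; "effort": joint torques, N m; "ee_pos": TCP position; "eef_rot": TCP orientation; "wrist_force": force on the tool from outside, world axes, zero at the start; "moment": the same for the moment, N m; "finger_gap": finger opening in m.
Only numpy, scipy, OpenCV 4.12 (cv2) and the standard library are available. Lean on these libraries where they do the work, as an engineer would, in place of code of your own. Each camera call takes 0.05 s, during which the arm holds its last target.

## Task

Push the clear sash of the breath screen up from under its ledge until the ledge's lower edge is level with the pointer clamped on the right-hand guide; it stays where you leave it. Then take the specimen holder by its fin, keep it level, and set it on the black stage under the sash, fin towards you, pushed home against both fixed steel edges (far and left). Let go, leave the sash at the mark, and do not disturb the jar, the bottle or the beaker.

Things in the scene. Friction and masses are not known exactly. Their poses are not given: they have to be found in the camera images.
- hood: Breath screen fixed to the bench: grey plinth with a black stage top 60 mm above the bench, two upright aluminium guides 490 mm tall, clear side panes and clear roof (underside, with its frame, 276 mm above the bench), open at the back. Origin on the bench, under the middle of the opening; x points into the screen (away from the robot), y to the left, z up. The plinth spans x -12 to 163 mm, y -150 to 150 mm. Guides x 2 to 26 mm, inner faces at y = -130 and 130 mm.
- sash (a joint): Height of the sash above its closed position, m, 0 to 0.215, growing upward. The ledge's lower edge is 70 mm above the bench at 0. Counterbalanced: it stays at any height; moving it takes about 3 to 6 N.
- sash_edge (a point): Middle of the lower front edge of the sash's ledge. The ledge is an aluminium bar 190 mm long (along the screen's y), 14 mm thick, standing out 32 mm towards the robot from the clear pane; this point lies 40 mm in front of the screen's origin plane, and the space below the ledge is free to the bench, back to the plinth's front 28 mm behind this point. Axes as the screen's.
- mark_tip (a point): Tip of the dark steel pointer (height mark) clamped on the screen's right-hand guide, at y = -106 mm, x = -11 mm in the screen's frame. Its height, which varies from 235 to 265 mm above the bench, is where the ledge's lower edge must come to. Nothing of it stands further than 25 mm in front of the screen's origin plane.
- stage_corner (a point): Inner corner of the two fixed steel edges (each 10 mm high, 12 mm thick) on the stage, at stage level: 105 mm behind and 40 mm left of the screen's origin, 60 mm above the bench. The far edge runs along y from here, 90 mm to the right and 10 mm to the left; the left edge runs along x from here towards the robot for 55 mm. Axes as the screen's.
- holder: Specimen holder, about 250 g: aluminium plate 140 x 80 x 8 mm (x, y, z) with two black specimen pucks (34 mm diameter, tops 22 mm above the plate's underside) and an upright black fin near its -x end. Origin at the centre of the underside, x along the plate from fin to pucks, z up. It starts flat on the bench, left or right of the screen's front, pucks roughly away from the robot. Its centre of mass is about 4 mm from the origin towards the fin.
- fin_grip (a point): Grip point in the holder's fin, 40 mm from the origin towards -x and 38 mm above the underside. The fin is 40 mm long (x), 16 mm thick (y), and reaches from the plate to 58 mm above the underside.
- holder_corner (a point): Far left lower corner of the holder's plate (70 mm along x, 40 mm along y from its origin). When loaded it coincides with the stage's fixed corner.
- jar: Bystander: amber jar with white cap, 68 mm diameter, 85 mm tall, origin at the centre of its underside.
- bottle: Bystander: white bottle, 64 mm diameter, 160 mm tall, origin at the centre of its underside.
- beaker: Bystander: open glass cup, 70 mm diameter, 90 mm tall, origin at the centre of its underside.
There are look-alikes about, which are no part of the job. Leave any blue, green or turquoise look-alike of the holder alone.

How it is judged:
On the way:
1. the ledge's lower edge is within 8 mm of the mark's height and the sash is still (z of sash_edge in the frame of mark_tip between -0.008 and 0.008 m and velocity of joint sash between -0.01 and 0.01 m/s), for 0.3 s.
At the end, for the whole second after the job is handed in: The ledge's lower edge is within 8 mm of the mark's height; the holder lies flat and at rest on the stage (within 0.05 rad of level), fin towards the robot, its far left corner within 5 mm of the fixed corner in each direction (4 mm in height) and its length within 0.08 rad of the screen's x (z of sash_edge in the frame of mark_tip between -0.008 and 0.008 m and x of holder_corner in the frame of stage_corner between -0.005 and 0.004 m and y of holder_corner in the frame of stage_corner between -0.005 and 0.004 m and z of holder_corner in the frame of stage_corner between -0.004 and 0.004 m and angle between the x axis of holder and the x axis of hood, either way round below 0.08 rad and angle between holder's own z axis and vertical below 0.05 rad and linear speed of holder below 0.02 m/s); the robot touches nothing.
It fails at once if the specimen holder is tipped more than 0.5 rad from level (angle between holder's own z axis and vertical above 0.5 rad).
It fails at once if the jar is moved more than 30 mm (distance of jar from where it was at the start of the episode above 0.03 m).
It fails at once if the bottle is moved more than 30 mm (distance of bottle from where it was at the start of the episode above 0.03 m).
It fails at once if the beaker is moved more than 30 mm (distance of beaker from where it was at the start of the episode above 0.03 m).
It also fails if it takes over 70 s, if anything falls off the work surface, if the arm or the gripper's body presses on something with over 40 N, if the wrist force passes 120 N, or if a joint passes its speed limit or range.

## Working session

There is one attempt and no reset: what is moved stays moved. The work goes in short steps, Python scripts to look and compute and a tool call to move; the robot and the scene stay as the last step left them, time stands still between calls to the robot, and variables do not carry over. Pictures are saved under pics/ and viewed, and the job is handed in when it is done.

Besides the shell and the picture viewer there is one more tool, called by a JSON object that holds its "name" and its "arguments", one argument or row to a line. apply_moves: Moves the arm, as the interface text tells. Its arguments: {"type":"object","properties":{"deltas":{"type":"array"},"grip":{"type":"number"}},"required":["deltas"]}

```bash
mkdir -p pics
cat > h.py <<'E'
import numpy as np,cv2
from bench import ctrl
def cam(n):
    p,d=ctrl.read_camera(n); np.savez('%s.npz'%n,p=p,d=d); return p,d
def load(n):
    z=np.load('%s.npz'%n); return z['p'],z['d']
def cal(n):
    c=ctrl.get_calibration(n); f=192/np.tan(np.radians(c['vfov'])/2)
    R=cv2.Rodrigues(np.array(c['rvec'],float))[0]; t=np.array(c['tvec'],float).ravel()
    return f,c['cx'],c['cy'],R,t
def ray(n,u,v):
    f,cx,cy,R,t=cal(n); return -R.T@t, R.T@np.array([(u-cx)/f,(v-cy)/f,1.])
def plane(n,u,v,z):
    o,d=ray(n,u,v); return o+d*(z-o[2])/d[2]
def proj(n,P):
    f,cx,cy,R,t=cal(n); c=np.atleast_2d(P)@R.T+t; return np.c_[f*c[:,0]/c[:,2]+cx,f*c[:,1]/c[:,2]+cy]
def cloud(n,d):
    f,cx,cy,R,t=cal(n); v,u=np.mgrid[:384,:512]
    X=np.stack([(u-cx)/f*d,(v-cy)/f*d,d],-1); return (X-t)@R
E
python3 - <<'E'
from h import *
for n in('scene','top'):
    p,d=cam(n); cv2.imwrite('pics/%s0.png'%n,cv2.resize(p[:,:,::-1],(800,600))); print(ctrl.get_calibration(n), -cal(n)[3].T@cal(n)[4])
s=ctrl.sense();print(s)
E
```

```text
{'vfov': 46.74416814037483, 'cx': 259.7585307590398, 'cy': 194.99265566055502, 'rvec': array([ 2.61391283, -1.11265862,  0.16618565]), 'tvec': array([-0.38619844,  0.43697541,  1.42622297])} [ 0.25544512 -0.30891283  1.48779345]
{'vfov': 56.618472072777415, 'cx': 249.02585310496173, 'cy': 191.45883514888143, 'rvec': array([ 2.15233362, -2.11524921,  0.1728101 ]), 'tvec': array([-0.01965948,  0.57084094,  1.10230211])} [ 0.38242464 -0.01517361  1.18103217]
{'t': 0.1, 'joints': array([ 1.24581241,  0.33385726,  0.03986523,  1.46618737, -0.01338342,
        1.34328754, -0.05852387]), 'dq': array([ 3.41095006e-04, -1.43650863e-03, -7.37752210e-05, -4.57843249e-03,
       -1.61736229e-03,  1.10025408e-03,  1.46081757e-03]), 'effort': array([ 4.41125332e-03, -6.57800889e+01,  1.34007644e+00, -4.04702210e+01,
       -5.99058741e-02,  4.10826795e-02,  1.69267923e-04]), 'ee_pos': array([ 0.14539471, -0.6330954 ,  0.22173488]), 'eef_rot': array([-7.23781800e-04,  9.93635783e-01,  1.12638302e-01, -1.38617079e-04]), 'wrist_force': array([-0.57209975,  0.26836052, -0.14671482]), 'moment': array([-0.03899904, -0.00247001,  0.04126816]), 'finger_gap': 0.0872675054315082}
```

View pics/scene0.png

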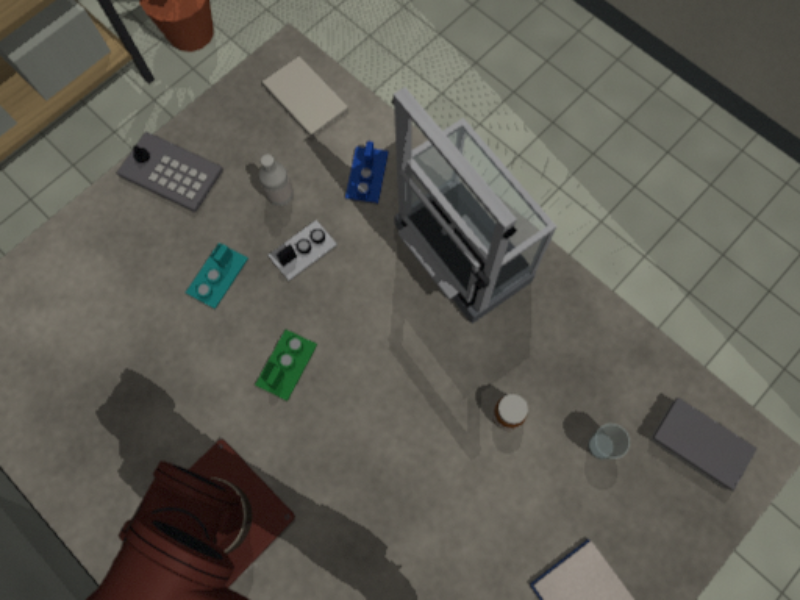

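View pics/top0.png

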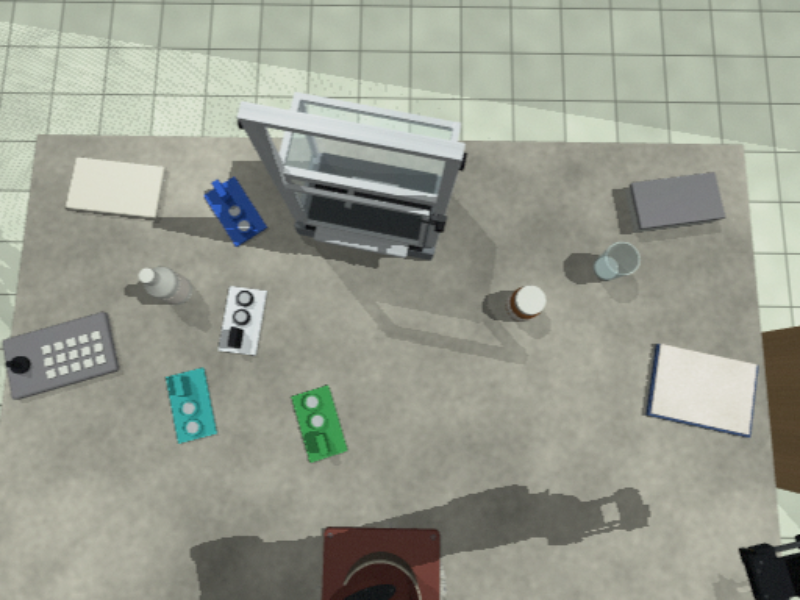

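The silver holder with the black fin is at top picture (243,320) and scene (303,250). The blue, green and turquoise ones are look-alikes. I'll enlarge the crops to confirm this and to find the hood's features.

Run:
```python
from h import *
def crop(n,u0,v0,u1,v1,k,name):
    p,d=load(n); cv2.imwrite('pics/'+name,cv2.resize(p[v0:v1,u0:u1,::-1],None,fx=k,fy=k,interpolation=cv2.INTER_CUBIC))
crop('top',145,50,305,175,5,'a1.png')
crop('scene',240,50,360,210,3.7,'a2.png')
crop('top',130,175,180,235,9,'a3.png')
```

```text
(no output)
```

View pics/a1.png

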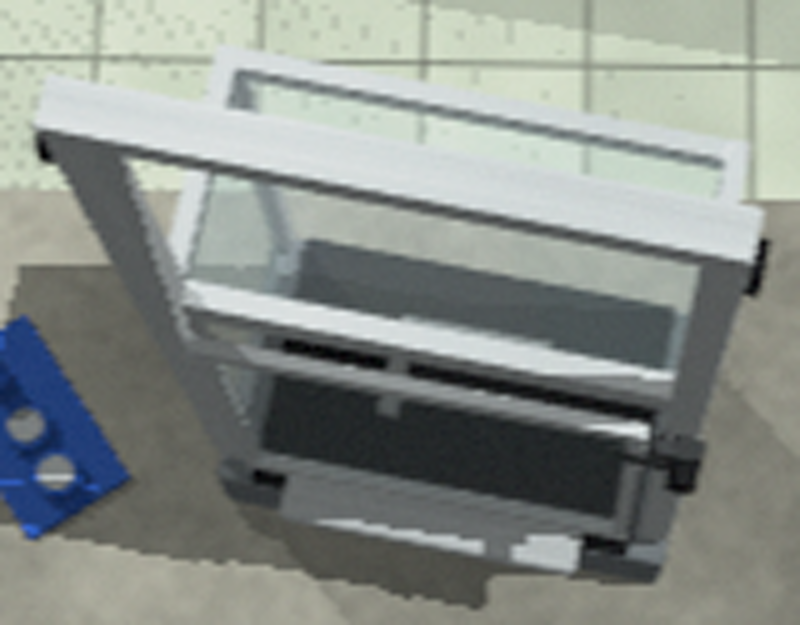

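View pics/a2.png

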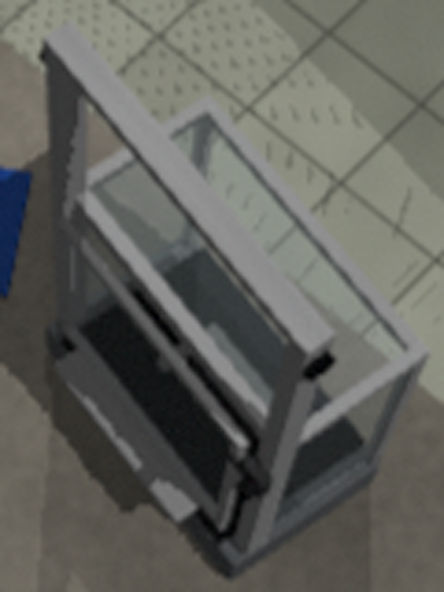

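View pics/a3.png

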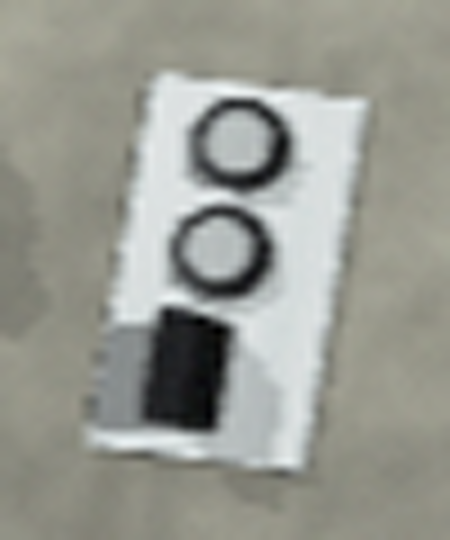

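Run:
```python
from h import *
for n in('top','scene'):
    p,d=load(n); X=cloud(n,d); ok=(d>0)
    inb=ok&(X[...,0]>.5)&(X[...,0]<1.0)&(abs(X[...,1])<.4)
    for lo,hi in((.475,.5),(.262,.31),(.075,.095),(.05,.066)):
        m=inb&(X[...,2]>lo)&(X[...,2]<hi)
        if lo<.1: m&=(X[...,1]<.15)&(X[...,1]>-.25)
        k,lab,st,_=cv2.connectedComponentsWithStats(m.astype(np.uint8))
        for i in range(1,k):
            if st[i,4]<40: continue
            Q=X[lab==i]; r=cv2.minAreaRect(Q[:,:2].astype(np.float32)*1000)
            print(n,lo,st[i],np.round(r[0],1),np.round(r[1],1),round(r[2],1),np.round(np.median(Q[:,2]),4))
    # heights near holder and bystanders
```

```text
top 0.475 [ 152   65  147   43 1097] [718.7  41.5] [309.9  26.3] 79.7 0.4986
top 0.262 [ 186   59  110   32 1333] [848.8  18. ] [292.1  37.4] 79.4 0.2908
top 0.262 [ 173   84  114   64 3821] [743.8  33.1] [303.4 112.1] 77.0 0.2903
top 0.05 [203 118  20   6  59] [803.4 115.3] [64.6 10. ] 81.4 0.0598
top 0.05 [227 122  52  18 163] [772.3 -15.4] [170.9  25.7] 80.1 0.0601
top 0.05 [261 143  18  20 101] [691.4 -87. ] [47.4 69.8] 51.8 0.0557
scene 0.475 [251  57  79  94 375] [718.6  47.2] [311.7  26.1] 79.6 0.4962
scene 0.262 [ 254   75  102  109 4064] [775.9  34.3] [303.7 187.1] 79.2 0.2914
scene 0.05 [277 130  11  13  40] [797.7 120.6] [54.4 10.8] 80.2 0.0609
scene 0.05 [289 145  21  29  90] [778.2  20. ] [119.  20.] 73.5 0.0603
scene 0.05 [291 174  52  29 221] [ 743.4 -102.2] [ 59.1 183.4] 60.9 0.0563
```

Run:
```python
from h import *
p,d=load('top'); X=cloud('top',d)
for u,v in((300,490),(350,505),(430,525),(540,555),(470,535),(300,510),(540,530),(560,520),(640,450),(660,455),(680,465),(650,450),(620,545),(640,575),(250,495),(270,480)):
    c=(145+u//5,50+v//5); print((u,v),p[c[1],c[0]],np.round(X[c[1],c[0]]*1000))
# residual: lines of guides: predicted projections
ya=np.radians(-10.3);x=np.array([np.cos(ya),np.sin(ya)]);y=np.array([-x[1],x[0]])
for n,kk,o in(('top',5,(145,50)),('scene',3.7,(240,50))):
  for O in((705,45),):
    O=np.array(O)
    img=cv2.resize(load(n)[0][:,:,::-1],None,fx=4,fy=4,interpolation=cv2.INTER_CUBIC)
    def W(a,b,z): return list((O+a*x+b*y)/1000)+[z/1000]
    segs=[]
    for L in ([(-12,-150,60),(-12,150,60),(163,150,60),(163,-150,60)],[(2,130,60),(2,130,490)],[(2,-130,60),(2,-130,490)],[(105,40,60),(105,-50,60)],[(105,40,60),(50,40,60)],[(-40,95,70),(-40,-95,70)],[(-40,95,84),(-40,-95,84)],[(-12,-150,0),(-12,150,0)]):
        q=proj(n,np.array([W(*a) for a in L])); cv2.polylines(img,[np.int32((q+.5)*4)],False,(0,0,255),1)
    c=img[50*4:175*4,145*4:305*4] if n=='top' else img[50*4:210*4,240*4:360*4]
    cv2.imwrite('pics/b_%s.png'%n,cv2.resize(c,None,fx=1.2 if n=='top' else .9,fy=1.2 if n=='top' else .9))
```

```text
(300, 490) [104 108 108] [699. 131.  97.]
(350, 505) [103 106 106] [689.  99.  99.]
(430, 525) [105 108 108] [676.  48. 102.]
(540, 555) [187 193 194] [658. -21. 102.]
(470, 535) [106 111 111] [671.  23.  98.]
(300, 510) [103 108 108] [685. 130. 101.]
(540, 530) [104 109 108] [674. -20. 103.]
(560, 520) [105 109 108] [682. -33. 100.]
(640, 450) [81 85 85] [673. -72. 272.]
(660, 455) [34 35 35] [672. -83. 267.]
(680, 465) [31 34 35] [667. -94. 264.]
(650, 450) [34 35 36] [675. -78. 265.]
(620, 545) [28 30 30] [676. -72.  62.]
(640, 575) [53 56 57] [667. -88.  18.]
(250, 495) [53 56 58] [717. 175.  21.]
(270, 480) [18 17 20] [716. 156.  61.]
```

View pics/b_top.png

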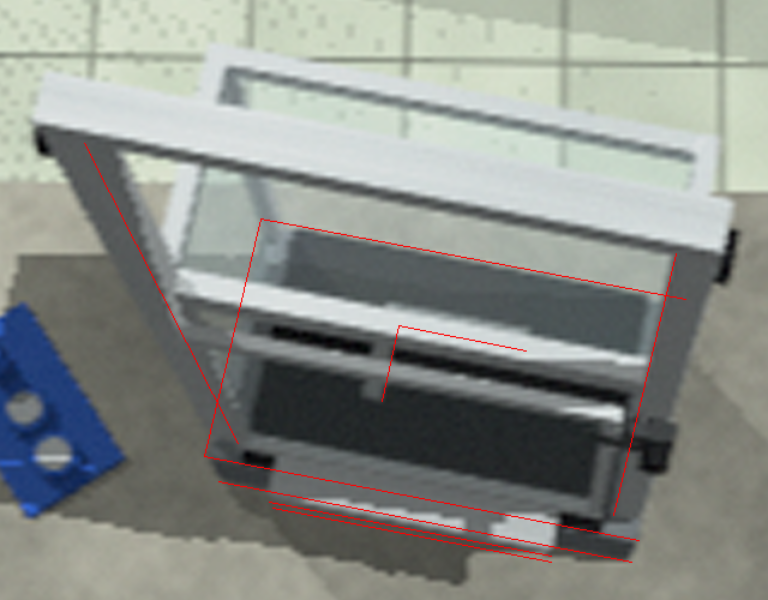

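View pics/b_scene.png

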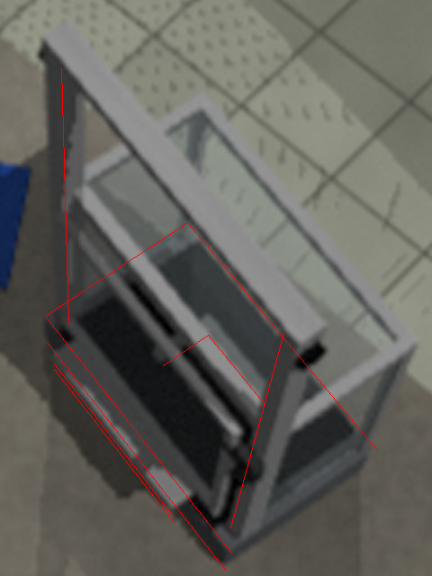

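The plain silver holder with the black fin is the one meant: enlarged crop, top picture (155,203) at native scale. Next I measure the holder, the bystanders and the pointer.

```bash
cat > meas.py <<'E'
from h import *
for n in('top','scene'):
    p,d=load(n); X=cloud(n,d); h=cv2.cvtColor(p,cv2.COLOR_RGB2HSV)
    box=np.zeros(d.shape,bool)
    c=proj(n,[[.555,.25,.004]])[0].astype(int)
    box[c[1]-45:c[1]+45,c[0]-45:c[0]+45]=1
    m=box&(h[...,2]>(190 if n=='top' else 150))&(h[...,1]<30)
    m=cv2.morphologyEx(m.astype(np.uint8),cv2.MORPH_CLOSE,np.ones((9,9)))
    k,lab,st,ce=cv2.connectedComponentsWithStats(m)
    for i in range(1,k):
        if st[i,4]<100: continue
        cs=cv2.findContours((lab==i).astype(np.uint8),0,2)[0][0][:,0]
        W=np.array([plane(n,u,v,.008)[:2]*1000 for u,v in cs],np.float32)
        print(n,'plate',st[i],cv2.minAreaRect(W))
    m=box&(h[...,2]<60)&(X[...,2]>.05)&(X[...,2]<.065); 
    if m.sum()>5: 
        Q=X[m]; print(n,'fin',m.sum(),cv2.minAreaRect(Q[:,:2].astype(np.float32)*1000),np.median(Q[:,2]))
for nm,uv in dict(jar=(530,300),bottle=(150,275),beaker=(622,258),blue=(235,210),green=(320,423),turq=(190,405),keypad=(60,355),book=(705,390)).items():
    p,d=load('top');X=cloud('top',d);u,v=int(uv[0]*.64),int(uv[1]*.64)
    print(nm,np.round(np.median(X[v-3:v+4,u-3:u+4].reshape(-1,3),0)*1000))
ya=np.radians(-10.3);x=np.array([np.cos(ya),np.sin(ya)]);y=np.array([-x[1],x[0]])
O=np.array([705,45])
for z in(235,250,265):
    P=np.r_[(O-11*x-106*y),z]/1000
    print(z,np.round((proj('top',P)[0]-[145,50]+.5)*5),np.round((proj('scene',P)[0]-[240,50]+.5)*3.7))
E
python3 meas.py
```

```text
top plate [140 183  31  44 806] ((528.463134765625, 302.45233154296875), (80.21595001220703, 138.23770141601562), 83.73062133789062)
top fin 68 ((487.00775146484375, 305.3982238769531), (17.4611873626709, 35.89394760131836), 87.13518524169922) 0.0577821856694042
scene fin 52 ((599.1807861328125, 258.4190368652344), (19.75926971435547, 282.31549072265625), 65.25345611572266) 0.05789819219933981
jar [ 568. -290.   85.]
bottle [591. 439. 160.]
beaker [ 671. -501.   34.]
blue [767. 330.  22.]
green [320. 129.  23.]
turq [349. 396.  23.]
keypad [446. 673.  24.]
book [ 400. -665.   16.]
235 [612. 469.] [224. 462.]
250 [613. 460.] [226. 456.]
265 [614. 452.] [227. 449.]
```

{"name": "apply_moves", "arguments": {
  "deltas": [
    [0,0,30,8],
    [0,0,30,8],
    [0,0,30,8],
    [0,0,0,8],
    [0,0,0,8],
    [0,0,0,8],
    [0,0,0,8],
    [0,0,0,8],
    [0,0,0,8],
    [0,0,0,8],
    [0,0,0,8],
    [0,0,0,0]
  ]
}}

```text
t: 1.3
ee_pos: [0.1454, -0.6333, 0.312]
eef_rot: [-0.0, 0.636, 0.772, 0.0]
wrist_force: [0.5, 0.4, -0.2]
finger_gap: 0.0871
```

{"name": "apply_moves", "arguments": {
  "deltas": [
    [10,-48,0,0],
    [10,-48,0,0],
    [10,-48,0,0],
    [10,-48,0,0],
    [10,-48,0,0],
    [10,-48,0,0]
  ]
}}

```text
t: 1.9
ee_pos: [0.1805, -0.8529, 0.3029]
eef_rot: [0.003, 0.649, 0.761, 0.01]
wrist_force: [-1.5, -0.2, -2.3]
finger_gap: 0.0869
```

```bash
cat > st.py <<'E'
from h import *
from scipy.spatial.transform import Rotation as Ro
s=ctrl.sense(); q=s['eef_rot']; R=Ro.from_quat([q[1],q[2],q[3],q[0]]).as_matrix()
print('t',s['t'],'pos',np.round(s['ee_pos']*1000,1),'F',np.round(s['wrist_force'],1),'gap',round(s['finger_gap'],4))
print('j',np.round(s['joints'],3)); z=R[:,2]; y=R[:,1]
print('z',np.round(z,3),'y',np.round(y,3),'elev below horiz',np.degrees(np.arcsin(-z[2])),'az z',np.degrees(np.arctan2(z[1],z[0])),'az y',np.degrees(np.arctan2(y[1],y[0])))
E
python3 st.py
```

```text
t 1.9 pos [ 180.5 -852.9  302.9] F [-1.5 -0.2 -2.3] gap 0.0869
j [ 1.287  0.939  0.164  0.362 -0.158  1.85   1.5  ]
z [ 0.018  0.011 -1.   ] y [0.987 0.158 0.019] elev below horiz 88.79883657664212 az z 31.068482199635323 az y 9.102224498258353
```

{"name": "apply_moves", "arguments": {
  "deltas": [
    [10,-48,0,0],
    [10,-48,0,0],
    [10,-48,0,0],
    [10,-48,0,0]
  ]
}}

```text
t: 2.3
ee_pos: [0.1637, -0.8852, 0.2844]
eef_rot: [0.021, 0.669, 0.743, 0.011]
wrist_force: [-1.0, 0.5, 0.1]
finger_gap: 0.0869
```

```bash
python3 st.py
```

```text
t 2.3 pos [ 163.7 -885.2  284.4] F [-1.   0.5  0.1] gap 0.0869
j [ 1.241  1.077  0.954  0.274 -0.907  1.877  1.567]
z [ 0.046 -0.013 -0.999] y [0.993 0.105 0.045] elev below horiz 87.24710748331478 az z -15.384467155914395 az y 6.051401691364594
```

{"name": "apply_moves", "arguments": {
  "deltas": [
    [0,40,0,0],
    [0,40,0,0],
    [0,40,0,0],
    [0,0,0,0]
  ]
}}

```text
t: 2.7
ee_pos: [0.1668, -0.794, 0.2858]
eef_rot: [0.02, 0.671, 0.742, 0.012]
wrist_force: [0.3, -1.0, -0.7]
finger_gap: 0.087
```

```bash
python3 st.py
```

```text
t 2.7 pos [ 166.8 -794.   285.8] F [ 0.3 -1.  -0.7] gap 0.087
j [ 0.906  0.843  1.055  0.88  -0.764  1.706  1.743]
z [ 0.047 -0.009 -0.999] y [0.994 0.101 0.046] elev below horiz 87.25583551601696 az z -10.915885314395302 az y 5.776423904382818
```

{"name": "apply_moves", "arguments": {
  "deltas": [
    [0,40,50,0],
    [0,40,50,0],
    [0,40,50,0],
    [0,40,50,0],
    [0,0,50,0],
    [0,0,50,0]
  ]
}}

```text
t: 3.3
ee_pos: [0.1691, -0.6744, 0.5341]
eef_rot: [0.02, 0.668, 0.743, 0.008]
wrist_force: [1.8, -3.4, -2.5]
finger_gap: 0.087
```

```bash
python3 st.py
```

```text
t 3.3 pos [ 169.1 -674.4  534.1] F [ 1.8 -3.4 -2.5] gap 0.087
j [ 0.946  0.609  0.96   0.598 -0.615  2.069  1.588]
z [ 0.041 -0.014 -0.999] y [0.994 0.106 0.039] elev below horiz 87.50761504922129 az z -19.12467646791287 az y 6.100650407538279
```

{"name": "apply_moves", "arguments": {
  "deltas": [
    [0,0,50,0],
    [0,0,50,0],
    [0,0,50,0],
    [0,0,50,0]
  ]
}}

```text
t: 3.7
ee_pos: [0.1753, -0.664, 0.5672]
eef_rot: [0.021, 0.655, 0.755, -0.011]
wrist_force: [0.1, -0.3, -0.2]
finger_gap: 0.087
```

```bash
python3 st.py
```

```text
t 3.7 pos [ 175.3 -664.   567.2] F [ 0.1 -0.3 -0.2] gap 0.087
j [ 1.191  0.528  0.168  0.484 -0.104  2.086  1.423]
z [ 0.018 -0.045 -0.999] y [0.99  0.142 0.011] elev below horiz 87.24792109746716 az z -68.4365626171985 az y 8.160329202625132
```

{"name": "apply_moves", "arguments": {
  "deltas": [
    [0,0,50,0],
    [0,0,50,0],
    [0,0,50,0],
    [0,0,50,0]
  ]
}}

```text
t: 4.1
ee_pos: [0.2099, -0.6545, 0.6583]
eef_rot: [0.108, 0.634, 0.764, -0.05]
wrist_force: [1.0, -1.2, -1.5]
finger_gap: 0.0871
```

```bash
python3 st.py
```

```text
t 4.1 pos [ 209.9 -654.5  658.3] F [ 1.  -1.2 -1.5] gap 0.0871
j [ 1.177  0.505  0.112  0.313 -0.101  2.088  1.395]
z [ 0.101 -0.213 -0.972] y [0.98  0.191 0.06 ] elev below horiz 76.36763508488747 az z -64.5755918761486 az y 11.054750869675734
```

{"name": "apply_moves", "arguments": {
  "deltas": [
    [0,0,-10,8],
    [0,0,0,8],
    [0,0,0,4],
    [0,0,50,0],
    [0,0,50,0],
    [0,0,50,0]
  ]
}}

```text
t: 4.7
ee_pos: [0.1991, -0.641, 0.7091]
eef_rot: [0.153, 0.499, 0.85, -0.073]
wrist_force: [0.9, -3.1, 2.4]
finger_gap: 0.087
```

```bash
python3 st.py
```

```text
t 4.7 pos [ 199.1 -641.   709.1] F [ 0.9 -3.1  2.4] gap 0.087
j [ 1.196  0.476  0.259  0.254 -0.297  2.089  1.725]
z [ 0.186 -0.277 -0.943] y [0.871 0.491 0.028] elev below horiz 70.49107100680116 az z -56.13543550352933 az y 29.386279920586762
```

{"name": "apply_moves", "arguments": {
  "deltas": [
    [0,15,50,0],
    [0,15,50,0],
    [0,15,50,0],
    [0,15,50,0],
    [0,15,50,0]
  ]
}}

```text
t: 5.2
ee_pos: [0.1916, -0.5443, 0.8237]
eef_rot: [0.219, 0.497, 0.829, -0.131]
wrist_force: [1.3, -0.1, -0.6]
finger_gap: 0.0869
```

```bash
python3 st.py
```

```text
t 5.2 pos [ 191.6 -544.3  823.7] F [ 1.3 -0.1 -0.6] gap 0.0869
j [ 1.103  0.291  0.285  0.254 -0.251  2.089  1.664]
z [ 0.234 -0.435 -0.87 ] y [0.882 0.471 0.002] elev below horiz 60.409703766300154 az z -61.71402080958359 az y 28.1257468315876
```

{"name": "apply_moves", "arguments": {
  "deltas": [
    [0,0,0,-8],
    [0,20,50,0],
    [0,20,50,0],
    [0,20,50,0],
    [0,20,50,0],
    [0,25,50,0],
    [0,25,50,0]
  ]
}}

```text
t: 5.9
ee_pos: [0.1855, -0.4226, 0.9277]
eef_rot: [0.29, 0.536, 0.768, -0.198]
wrist_force: [0.8, 0.0, 1.4]
finger_gap: 0.0872
```

```bash
python3 st.py
```

```text
t 5.9 pos [ 185.5 -422.6  927.7] F [0.8 0.  1.4] gap 0.0872
j [ 0.422  0.116  0.93   0.254 -0.188  2.089  1.511]
z [ 0.234 -0.615 -0.753] y [0.938 0.348 0.008] elev below horiz 48.86484358252747 az z -69.1592326812712 az y 20.347563080083944
```

```bash
cat > fk.py <<'E'
import numpy as np
from scipy.spatial.transform import Rotation as Ro
from scipy.optimize import least_squares
D=[([1.24581241,0.33385726,0.03986523,1.46618737,-0.01338342,1.34328754,-0.05852387],[.14539,-.63310,.22173],[0,0,-1]),
([1.287,.939,.164,.362,-.158,1.85,1.5],[.1805,-.8529,.3029],[.018,.011,-1]),
([1.241,1.077,.954,.274,-.907,1.877,1.567],[.1637,-.8852,.2844],[.046,-.013,-.999]),
([.906,.843,1.055,.88,-.764,1.706,1.743],[.1668,-.794,.2858],[.047,-.009,-.999]),
([.946,.609,.96,.598,-.615,2.069,1.588],[.1691,-.6744,.5341],[.041,-.014,-.999]),
([1.177,.505,.112,.313,-.101,2.088,1.395],[.2099,-.6545,.6583],[.101,-.213,-.972]),
([1.103,.291,.285,.254,-.251,2.089,1.664],[.1916,-.5443,.8237],[.234,-.435,-.87]),
([.422,.116,.93,.254,-.188,2.089,1.511],[.1855,-.4226,.9277],[.234,-.615,-.753])]
def fk(q,p,s):
    h,l1,l2,L=p[:4]; a=p[4]
    R=Ro.from_euler('z',s[0]*q[0]+a); P=np.array([0,0,h])
    R=R*Ro.from_euler('y',q[1]); P=P+R.apply([0,0,l1]); R=R*Ro.from_euler('z',s[1]*q[2])*Ro.from_euler('y',q[3]); P=P+R.apply([0,0,l2])
    R=R*Ro.from_euler('z',s[2]*q[4])*Ro.from_euler('y',q[5]); P=P+R.apply([0,0,L]); return P,R*Ro.from_euler('z',s[3]*q[6])
if __name__=='__main__':
  for s0 in(1,-1):
   for s1 in(1,-1):
    for s2 in(1,-1):
     for a0 in(0,-np.pi/2,np.pi/2,np.pi):
      s=(s0,s1,s2,1)
      f=lambda p:np.concatenate([np.r_[fk(q,p,s)[0]-x,.3*(fk(q,p,s)[1].apply([0,0,1])-z)] for q,x,z in D])
      r=least_squares(f,[.35,.4,.4,.25,a0])
      if r.cost<.02: print(s,np.round(r.x,4),r.cost,np.abs(r.fun).max())
E
python3 fk.py
```

```text
(-1, -1, -1, 1) [ 0.266   0.4815  0.5016  0.3794 -0.0545] 0.0006345755106242244 0.013773783570399378
(-1, -1, -1, 1) [ 0.266   0.4815  0.5016  0.3794 -0.0545] 0.000634575510623541 0.01377377282123518
(-1, -1, -1, 1) [ 0.266   0.4815  0.5016  0.3794 -0.0545] 0.0006345755106235345 0.013773772469841516
```

```bash
cat > ik.py <<'E'
from fk import *
p=[.266,.4815,.5016,.3794,-.0545]; s=(-1,-1,-1,1)
lo=np.array([-2.58,-.38,-1.3,.25,-1.5,.08]);hi=np.array([2.58,2.09,1.39,2.4,4.64,2.09])
def ik(pos,az,e):
    z=np.array([np.cos(e)*np.cos(az),np.cos(e)*np.sin(az),-np.sin(e)])
    def f(q):
        P,R=fk(np.r_[q,0],p,s); return np.r_[P-pos,.3*(R.apply([0,0,1])-z)]
    best=None
    for q2 in(-.8,-.3,0,.3,.8):
      for q4 in(-.8,0,.8):
       for d in(0,.5):
        r=least_squares(f,np.clip([-np.arctan2(pos[1],pos[0])+d,.3,q2,2,q4,.5],lo+.01,hi-.01),bounds=(lo,hi))
        m=np.min(np.minimum(r.x-lo,hi-r.x)) if r.cost<1e-8 else -1-r.cost
        if best is None or m>best[0]: best=(m,r.x)
    return best
ya=np.radians(-10.3);X=np.array([np.cos(ya),np.sin(ya),0]);Y=np.array([-X[1],X[0],0]);O=np.array([.705,.045,0])
ph=np.radians(-6.3);hx=np.array([np.cos(ph),np.sin(ph),0])
for e in(45,50,55,60):
    er=np.radians(e)
    t=lambda g,az:g+.019*np.array([np.cos(er)*np.cos(az),np.cos(er)*np.sin(az),-np.sin(er)])
    for nm,g,az in(('pick',np.array([.4885,.3065,.040]),ph),('place',O-.005*X+0*Y+[0,0,.1],ya),('place15',O-.02*X+[0,0,.12],ya),('push0',O-.04*X+[0,0,.07],ya),('push1',O-.04*X+[0,0,.25],ya)):
        b=ik(t(g,az),az,er); print(e,nm,round(b[0],3),np.round(b[1],2))
E
python3 ik.py
```

```text
45 pick 0.118 [-0.38  0.4  -0.69  2.28  1.58  0.9 ]
45 place 0.248 [ 0.23  0.3  -0.54  2.15  1.7   0.4 ]
45 place15 0.226 [ 0.23  0.24 -0.54  2.17  1.58  0.38]
45 push0 0.164 [-0.27  0.27 -0.02  2.24  1.93  0.31]
45 push1 0.298 [-0.5  -0.03  0.21  2.1   0.76  0.43]
50 pick 0.148 [-0.85  0.29 -0.13  2.25  1.32  0.64]
50 place 0.307 [ 0.42  0.34 -0.75  2.09  1.4   0.45]
50 place15 0.287 [ 0.3   0.24 -0.6   2.11  1.22  0.39]
50 push0 0.219 [ 0.1   0.28 -0.4   2.18  1.51  0.35]
50 push1 0.367 [-0.21 -0.01 -0.05  2.03  0.52  0.51]
55 pick 0.185 [-0.37  0.31 -0.6   2.22  1.25  0.71]
55 place 0.372 [ 0.45  0.36 -0.76  2.03  1.11  0.49]
55 place15 0.353 [ 0.3   0.26 -0.59  2.05  0.9   0.44]
55 push0 0.28 [ 0.44  0.36 -0.77  2.12  1.28  0.46]
55 push1 0.415 [ 0.56  0.04 -0.82  1.96  0.42  0.62]
60 pick 0.226 [-1.21  0.27  0.37  2.17  0.71  0.49]
60 place 0.441 [ 0.43  0.37 -0.73  1.96  0.87  0.55]
60 place15 0.422 [ 0.5   0.33 -0.82  1.98  0.83  0.57]
60 push0 0.346 [ 0.3   0.33 -0.59  2.05  0.9   0.46]
60 push1 0.466 [ 0.55  0.09 -0.81  1.89  0.37  0.73]
```

{"name": "apply_moves", "arguments": {
  "deltas": [
    [16,27,-34,6],
    [16,27,-34,6],
    [16,27,-34,6],
    [16,27,-34,6],
    [16,27,-34,6],
    [16,27,-34,6],
    [16,27,-34,6],
    [16,27,-34,6],
    [16,27,-34,6],
    [16,27,-34,5]
  ],
  "grip": 0
}}

```text
t: 6.9
ee_pos: [0.2235, -0.2878, 0.7844]
eef_rot: [0.299, 0.366, 0.876, -0.099]
wrist_force: [-0.4, 1.1, 0.7]
finger_gap: 0.0151
```

```bash
python3 st.py
```

```text
t 6.9 pos [ 223.5 -287.8  784.4] F [-0.4  1.1  0.7] gap 0.0151
j [ 9.050e-01 -3.800e-01 -1.000e-03  1.085e+00 -1.160e-01  1.804e+00
  1.620e+00]
z [ 0.451 -0.391 -0.802] y [0.699 0.713 0.045] elev below horiz 53.35024565513836 az z -40.94944986406628 az y 45.56083893944549
```

{"name": "apply_moves", "arguments": {
  "deltas": [
    [40,10,0,0],
    [40,10,0,0],
    [40,10,0,0],
    [40,10,0,3],
    [30,20,-20,6],
    [20,20,-30,6],
    [0,30,-30,6],
    [0,30,-30,6]
  ]
}}

```text
t: 7.7
ee_pos: [0.4343, -0.1604, 0.6851]
eef_rot: [0.311, 0.171, 0.934, -0.033]
wrist_force: [0.2, 0.6, 1.2]
finger_gap: 0.0004
```

```bash
python3 st.py
```

```text
t 7.7 pos [ 434.3 -160.4  685.1] F [0.2 0.6 1.2] gap 0.0004
j [ 0.645 -0.366 -0.205  1.336 -0.158  1.53   1.594]
z [ 0.57  -0.168 -0.804] y [0.339 0.94  0.045] elev below horiz 53.5550446313344 az z -16.38522359942948 az y 70.14145919910946
```

{"name": "apply_moves", "arguments": {
  "deltas": [
    [10,17,-44,2],
    [10,17,-44,2],
    [10,17,-44,2],
    [10,17,-44,0],
    [10,17,-44,0],
    [10,17,-44,0],
    [10,17,-44,0],
    [10,17,-44,0],
    [10,17,-44,0],
    [10,17,-44,0]
  ]
}}

```text
t: 8.7
ee_pos: [0.5686, 0.0004, 0.2597]
eef_rot: [0.296, 0.122, 0.947, -0.014]
wrist_force: [1.4, -0.6, 0.2]
finger_gap: 0.0007
```

```bash
python3 st.py
```

```text
t 8.7 pos [5.686e+02 4.000e-01 2.597e+02] F [ 1.4 -0.6  0.2] gap 0.0007
j [ 0.297 -0.243 -0.439  2.108  0.136  0.686  1.073]
z [ 0.557 -0.099 -0.824] y [0.24  0.97  0.046] elev below horiz 55.51374957638426 az z -10.078025206407599 az y 76.10373639707817
```

{"name": "apply_moves", "arguments": {
  "deltas": [
    [10,15,-45,0],
    [10,15,-45,0],
    [10,15,-45,0],
    [5,10,-40,0],
    [0,5,-15,0],
    [0,0,0,0]
  ]
}}

```text
t: 9.3
ee_pos: [0.5998, 0.0538, 0.0816]
eef_rot: [0.293, 0.123, 0.948, -0.017]
wrist_force: [-0.1, -0.5, 0.1]
finger_gap: 0.0006
```

```bash
python3 st.py
cat > shot.py <<'E'
import sys
from h import *
tag=sys.argv[1]
for n,b,k in(('top',(145,50,305,175),5),('scene',(215,50,375,210),3.7)):
    p,d=cam(n); u0,v0,u1,v1=b
    cv2.imwrite('pics/%s_%s.png'%(tag,n),cv2.resize(p[v0:v1,u0:u1,::-1],None,fx=k,fy=k,interpolation=cv2.INTER_CUBIC))
E
python3 shot.py c
```

```text
t 9.3 pos [599.8  53.8  81.6] F [-0.1 -0.5  0.1] gap 0.0006
j [ 0.301  0.12  -0.658  2.22   0.919  0.453  0.212]
z [ 0.551 -0.104 -0.828] y [0.242 0.969 0.04 ] elev below horiz 55.86412723056028 az z -10.671846018466905 az y 75.97157353841119
```

View pics/c_top.png

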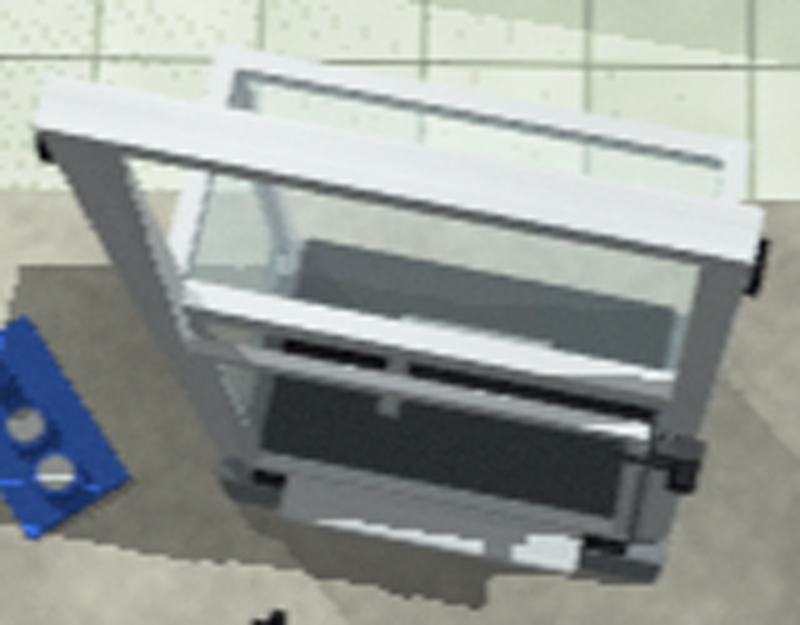

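View pics/c_scene.png

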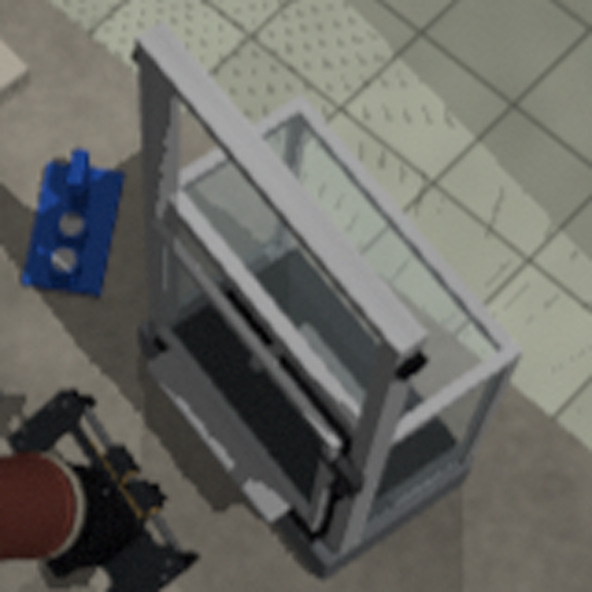

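```bash
python3 - <<'E'
from h import *
p,d=load('top'); X=cloud('top',d)
# hood coords
ya=np.radians(-10.3);x=np.array([np.cos(ya),np.sin(ya)]);y=np.array([-x[1],x[0]]);O=np.array([.705,.045])
for n in('top','scene'):
    p,d=load(n); X=cloud(n,d); H=np.stack([(X[...,:2]-O)@x,(X[...,:2]-O)@y,X[...,2]],-1)*1000
    m=(d>0)&(H[...,0]>-46)&(H[...,0]<-10)&(abs(H[...,1])<100)&(H[...,2]>66)&(H[...,2]<200)
    Q=H[m];print(n,'ledge',m.sum(),np.percentile(Q,[2,10,50,90,98],axis=0).round(1).tolist())
    m=(d>0)&(H[...,0]>-40)&(H[...,0]<10)&(H[...,1]<-95)&(H[...,1]>-165)&(H[...,2]>225)&(H[...,2]<300)
    vv,uu=np.nonzero(m)
    o=np.argsort(uu)
    g=p.max(-1)
    print([(int(uu[i]),int(vv[i]),H[vv[i],uu[i]].round().astype(int).tolist(),int(g[vv[i],uu[i]])) for i in o if g[vv[i],uu[i]]<75])
E
python3 - <<'E'
import cv2
for n,b in(('top',(255,125,300,165)),('scene',(290,160,325,205))):
    import numpy as np
    p=np.load('%s.npz'%n)['p'];u0,v0,u1,v1=b
    cv2.imwrite('pics/d_%s.png'%n,cv2.resize(p[v0:v1,u0:u1,::-1],None,fx=13,fy=13,interpolation=cv2.INTER_NEAREST))
E
```

```text
top ledge 596 [[-40.2, -91.9, 93.5], [-38.8, -77.1, 96.7], [-26.3, -2.3, 100.0], [-13.2, 74.0, 102.8], [-10.7, 89.4, 104.5]]
[(264, 137, [-8, -96, 275], 65), (264, 138, [-7, -96, 264], 46), (264, 139, [-7, -96, 255], 43), (264, 140, [-9, -97, 251], 47), (264, 142, [-8, -98, 231], 49), (264, 141, [-9, -97, 243], 46), (265, 138, [-8, -99, 267], 45), (265, 140, [-8, -100, 252], 48), (265, 139, [-8, -99, 260], 46), (265, 141, [-8, -100, 241], 48), (265, 142, [-8, -100, 234], 46), (265, 143, [-9, -101, 226], 42), (266, 139, [-9, -102, 263], 44), (266, 138, [-8, -101, 268], 46), (266, 143, [-9, -103, 228], 46), (266, 141, [-8, -103, 244], 44), (266, 142, [-8, -103, 236], 41), (266, 140, [-8, -102, 253], 43), (267, 138, [-8, -104, 272], 43), (267, 140, [-8, -105, 256], 41), (267, 139, [-7, -104, 261], 50), (267, 141, [-8, -105, 246], 42), (267, 142, [-8, -106, 238], 47), (267, 143, [-7, -106, 226], 45), (268, 139, [-8, -107, 266], 58), (268, 140, [-9, -108, 258], 37), (268, 138, [-9, -107, 274], 51), (268, 142, [-8, -108, 237], 48), (268, 141, [-9, -108, 250], 41), (268, 143, [-7, -109, 228
[... 7113 characters left out ...]
[-5, -148, 253], 32), (311, 177, [-1, -140, 270], 49), (311, 179, [-6, -146, 277], 45), (311, 178, [-4, -143, 275], 46), (311, 172, [3, -133, 291], 64), (311, 174, [0, -136, 285], 61), (311, 175, [1, -137, 277], 61), (311, 176, [0, -138, 275], 55), (312, 174, [1, -139, 290], 64), (312, 175, [1, -140, 284], 63), (312, 173, [2, -137, 293], 63), (312, 172, [2, -136, 299], 62), (312, 181, [-3, -149, 261], 42), (312, 177, [2, -142, 271], 56), (312, 178, [-2, -145, 276], 49), (312, 180, [-4, -149, 271], 44), (312, 182, [5, -144, 228], 55), (312, 179, [-3, -147, 272], 51), (312, 176, [2, -140, 276], 63), (313, 179, [6, -144, 252], 72), (313, 175, [1, -143, 291], 66), (313, 174, [1, -142, 297], 63)]
```

View pics/d_top.png

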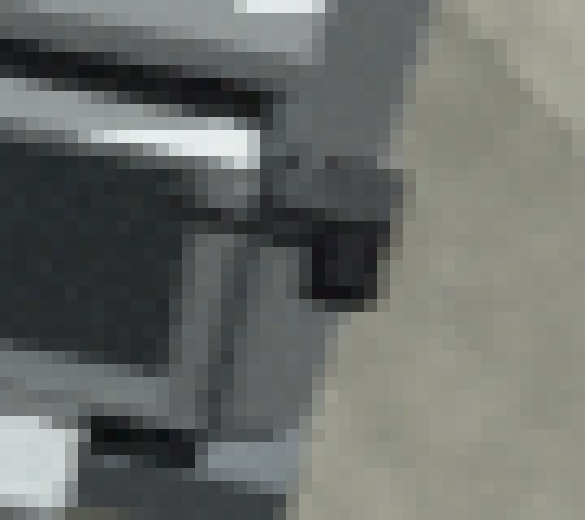

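View pics/d_scene.png

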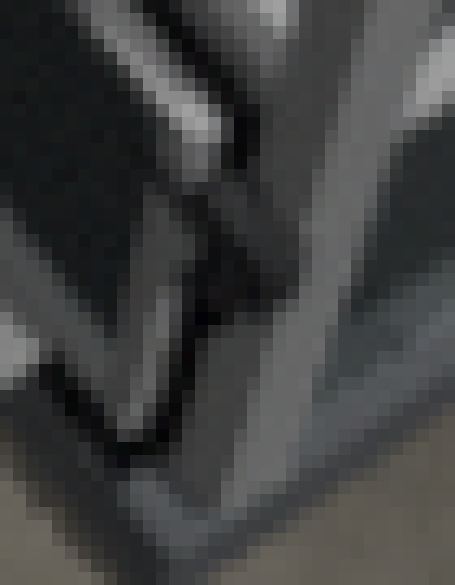

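The ledge is now about 86 mm (top measured at 100 mm) and the pointer is at about 260 mm. I'll put the fingertips under the ledge.

{"name": "apply_moves", "arguments": {
  "deltas": [
    [0,2,-15,0],
    [0,2,-14,0],
    [23,-3,0,0],
    [23,-4,0,0],
    [22,-4,0,0],
    [0,0,0,0]
  ]
}}

```text
t: 10.0
ee_pos: [0.6712, 0.0452, 0.0572]
eef_rot: [0.296, 0.123, 0.947, -0.017]
wrist_force: [-0.7, -1.4, -0.9]
finger_gap: 0.0003
```

```bash
python3 st.py; python3 shot.py e
```

```text
t 10.0 pos [671.2  45.2  57.2] F [-0.7 -1.4 -0.9] gap 0.0003
j [ 0.268  0.299 -0.596  2.092  1.101  0.467  0.121]
z [ 0.557 -0.106 -0.824] y [0.243 0.969 0.04 ] elev below horiz 55.48390312294098 az z -10.76141796649954 az y 75.92022393118297
```

View pics/e_top.png

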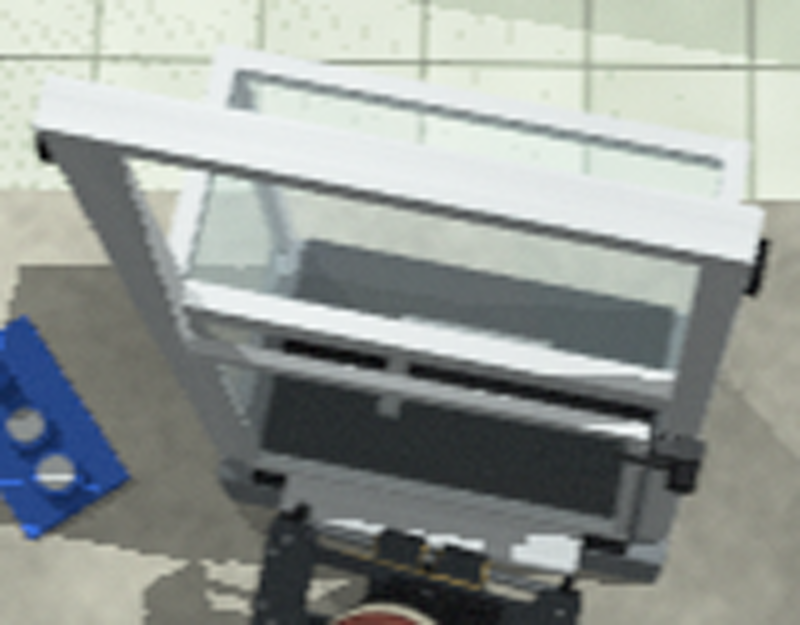

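The fingers lie in front of and under the ledge, with the knuckles at (400,545) and (465,565) and no contact yet. Pushing up gently.

{"name": "apply_moves", "arguments": {
  "deltas": [
    [0,0,8,0],
    [0,0,8,0],
    [0,0,8,0],
    [0,0,8,0],
    [0,0,8,0]
  ]
}}

```text
t: 10.6
ee_pos: [0.6672, 0.0461, 0.0953]
eef_rot: [0.295, 0.121, 0.948, -0.018]
wrist_force: [-1.2, 0.7, -4.0]
finger_gap: 0.0001
```

```bash
python3 st.py; python3 shot.py f
cat > led.py <<'E'
from h import *
ya=np.radians(-10.3);x=np.array([np.cos(ya),np.sin(ya)]);y=np.array([-x[1],x[0]]);O=np.array([.705,.045])
for n in('top','scene'):
    p,d=load(n); X=cloud(n,d); H=np.stack([(X[...,:2]-O)@x,(X[...,:2]-O)@y,X[...,2]],-1)*1000
    m=(d>0)&(H[...,0]>-46)&(H[...,0]<-10)&(abs(H[...,1])<95)&(H[...,2]>66)&(H[...,2]<330)&(p.max(-1)>80)&(p.std(-1)<8)
    for a,b in((45,95),(-95,-45)):
        Q=H[m&(H[...,1]>a)&(H[...,1]<b)]
        if len(Q): h,e=np.histogram(Q[:,2],bins=np.arange(60,330,6)); i=h.argmax(); z=Q[abs(Q[:,2]-e[i]-3)<8][:,2]; print(n,a,len(Q),'ledge top',np.median(z).round(1),len(z))
E
python3 led.py
```

```text
t 10.6 pos [667.2  46.1  95.3] F [-1.2  0.7 -4. ] gap 0.0001
j [ 0.33   0.233 -0.658  2.072  0.928  0.504  0.294]
z [ 0.554 -0.106 -0.826] y [0.24  0.97  0.037] elev below horiz 55.66989312253097 az z -10.81825383333843 az y 76.0762498733025
top 45 147 ledge top 129.4 140
top -95 175 ledge top 129.6 166
scene 45 9 ledge top 134.1 8
scene -95 67 ledge top 133.0 58
```

{"name": "apply_moves", "arguments": {
  "deltas": [
    [1,0,12,0],
    [0,0,12,0],
    [1,0,12,0],
    [0,0,12,0],
    [1,0,12,0],
    [0,0,12,0],
    [1,0,12,0],
    [0,0,12,0],
    [0,0,12,0],
    [0,0,6,0],
    [0,0,0,0]
  ]
}}

```text
t: 11.8
ee_pos: [0.669, 0.0458, 0.2067]
eef_rot: [0.292, 0.121, 0.948, -0.02]
wrist_force: [-22.0, 0.8, 4.0]
finger_gap: 0.0008
```

```bash
python3 st.py; python3 shot.py g;python3 led.py
```

```text
t 11.8 pos [669.   45.8 206.7] F [-22.    0.8   4. ] gap 0.0008
j [ 0.46   0.088 -0.76   1.952  0.543  0.653  0.677]
z [ 0.549 -0.108 -0.829] y [0.242 0.97  0.034] elev below horiz 55.96514233747919 az z -11.135854264593453 az y 75.99770048190443
top 45 145 ledge top 242.1 145
top -95 203 ledge top 241.7 200
scene 45 27 ledge top 242.9 27
scene -95 111 ledge top 242.3 110
```

View pics/g_top.png

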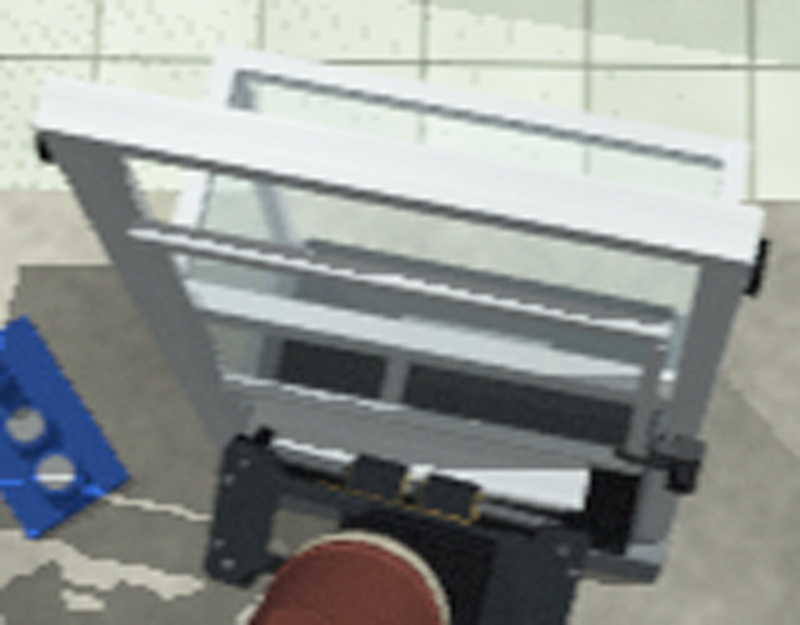

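View pics/g_scene.png

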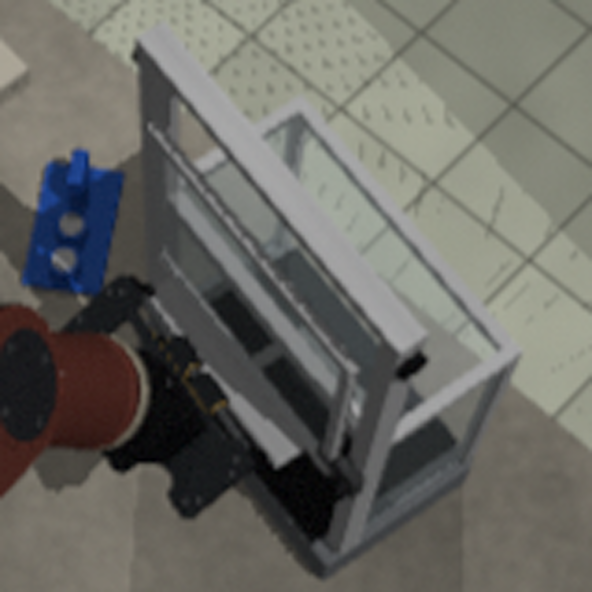

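{"name": "apply_moves", "arguments": {
  "deltas": [
    [-1,0,8,0],
    [-1,0,8,0],
    [-1,0,8,0],
    [0,0,6,0],
    [0,0,0,0]
  ]
}}

```text
t: 12.4
ee_pos: [0.6688, 0.0459, 0.2395]
eef_rot: [0.295, 0.121, 0.948, -0.019]
wrist_force: [-12.8, -0.3, 3.0]
finger_gap: 0.0006
```

```bash
python3 st.py; python3 shot.py i;python3 led.py
python3 - <<'E'
from h import *
p=load('top')[0];cv2.imwrite('pics/i2.png',cv2.resize(p[115:170,240:300,::-1],None,fx=11,fy=11,interpolation=cv2.INTER_CUBIC))
p=load('scene')[0];cv2.imwrite('pics/i3.png',cv2.resize(p[150:205,280:330,::-1],None,fx=11,fy=11,interpolation=cv2.INTER_CUBIC))
E
```

```text
t 12.4 pos [668.8  45.9 239.5] F [-12.8  -0.3   3. ] gap 0.0006
j [ 0.48   0.047 -0.766  1.917  0.462  0.694  0.758]
z [ 0.554 -0.107 -0.826] y [0.241 0.97  0.036] elev below horiz 55.66529893068232 az z -10.907280866410206 az y 76.05439844260601
top 45 158 ledge top 275.1 157
top -95 218 ledge top 274.6 216
scene 45 31 ledge top 276.2 31
scene -95 116 ledge top 275.2 116
```

View pics/i2.png

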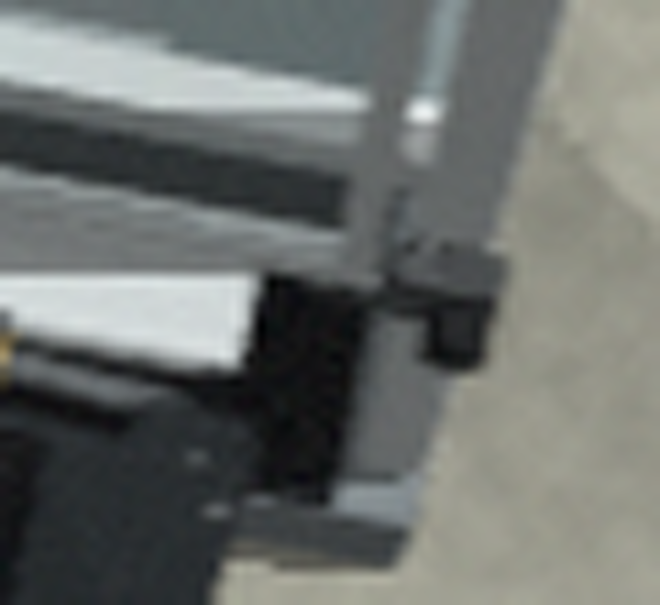

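View pics/i3.png

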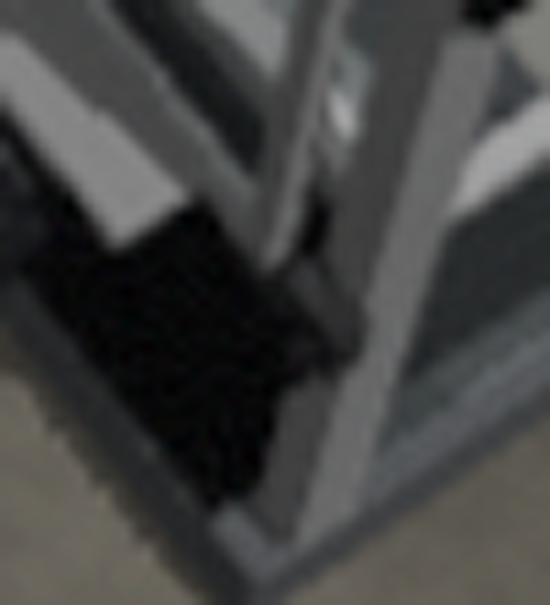

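{"name": "apply_moves", "arguments": {
  "deltas": [
    [0,0,0,0],
    [0,0,0,0],
    [-8,1,-5,0],
    [-16,3,-10,0],
    [-30,6,-10,0],
    [-40,7,0,0],
    [-45,8,0,0]
  ],
  "grip": 0
}}

```text
t: 13.2
ee_pos: [0.5302, 0.0717, 0.2146]
eef_rot: [0.296, 0.121, 0.947, -0.017]
wrist_force: [-0.9, 0.4, 0.6]
finger_gap: 0.0001
```

```bash
python3 st.py; python3 shot.py j;python3 led.py
python3 - <<'E'
from h import *
p=load('top')[0];cv2.imwrite('pics/j2.png',cv2.resize(p[100:170,190:300,::-1],None,fx=7,fy=7,interpolation=cv2.INTER_CUBIC))
E
```

```text
t 13.2 pos [530.2  71.7 214.6] F [-0.9  0.4  0.6] gap 0.0001
j [ 0.429 -0.293 -0.738  2.201  0.156  0.636  0.875]
z [ 0.556 -0.104 -0.824] y [0.24  0.97  0.039] elev below horiz 55.52680967651189 az z -10.598822663773218 az y 76.11711768873226
top 45 206 ledge top 274.5 206
top -95 221 ledge top 274.6 221
scene 45 53 ledge top 274.4 52
scene -95 112 ledge top 275.2 110
```

View pics/j2.png

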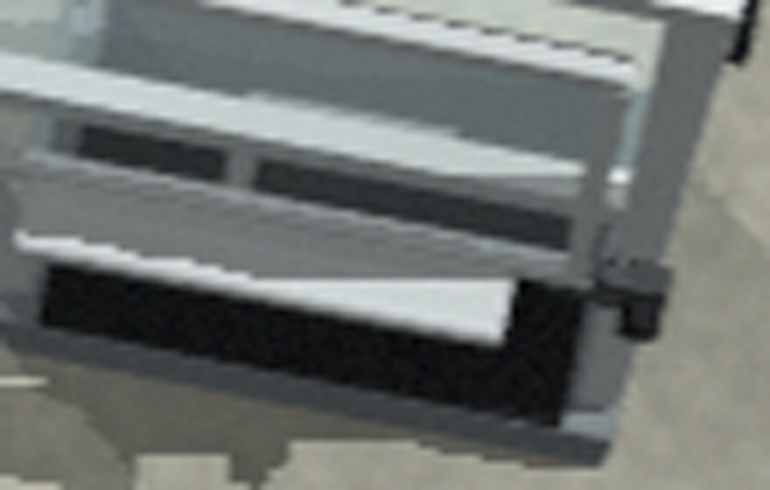

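```bash
python3 - <<'E'
from h import *
p,d=load('top')
ya=np.radians(-10.3);x=np.array([np.cos(ya),np.sin(ya)]);y=np.array([-x[1],x[0]]);O=np.array([.705,.045])
for u,v in((500,345),(14,248),(515,280)):
    P=plane('top',190+u/7-.5,100+v/7-.5,.2745)[:2]; print(np.round(((P-O)@x*1000,(P-O)@y*1000),1))
# fit using depth: ledge top region and front edge
for n in('top','scene'):
    p,d=load(n);X=cloud(n,d)
    m=(abs(X[...,2]-.2745)<.008)&(d>0)&(X[...,0]<.73)&(p.min(-1)>(150 if n=='top' else 100))
    m=(abs(X[...,2]-.2745)<.008)&(d>0)&(((X[...,:2]-O)@x)<-.012)&(abs((X[...,:2]-O)@y)<.103)
    c=cv2.findContours(m.astype(np.uint8),0,1)[0]; c=max(c,key=cv2.contourArea)[:,0]
    W=np.array([plane(n,u,v,.2745)[:2]*1000 for u,v in c],np.float32); H=np.c_[(W/1000-O)@x,(W/1000-O)@y]*1000
    r=cv2.minAreaRect(W); print(n,r, H.min(0),H.max(0))
    f=H[(H[:,0]<-30)&(abs(H[:,1])<85)]; print('front fit',np.polyfit(f[:,1],f[:,0],1))
E
python3 meas.py | head -3
```

```text
[-41.3 -94. ]
[-39.9  93.6]
[-15.2 -94.7]
top ((678.0048828125, 48.943260192871094), (188.8009796142578, 30.848875045776367), 79.75540161132812) [-42.63030084 -95.35094071] [-11.75349559  93.44647712]
front fit [ 2.73404025e-03 -4.07167993e+01]
scene ((678.9400024414062, 53.80594253540039), (190.22239685058594, 30.980195999145508), 79.51029205322266) [-42.93188283 -91.12288694] [-11.76355588  99.10303069]
front fit [ 3.20545400e-03 -4.14019887e+01]
top plate [144 183  27  27 550] ((555.0453491210938, 299.4818115234375), (81.21680450439453, 85.58828735351562), 83.72628021240234)
top fin 65 ((487.88348388671875, 305.67724609375), (16.61077117919922, 37.58015823364258), 82.07838439941406) 0.057221517615997
scene fin 45 ((597.1483154296875, 258.1487731933594), (20.75775146484375, 278.9930114746094), 64.85096740722656) 0.05904177840037863
```

{"name": "apply_moves", "arguments": {
  "deltas": [
    [-5,40,0,0],
    [-5,40,0,0],
    [-5,40,0,2],
    [-6,40,0,2],
    [-6,40,-10,2],
    [-6,35,-20,1.6],
    [0,0,-20,0],
    [0,0,0,0]
  ],
  "grip": 1
}}

```text
t: 14.1
ee_pos: [0.4974, 0.2996, 0.1652]
eef_rot: [0.292, 0.06, 0.955, 0.001]
wrist_force: [0.4, 0.4, 0.2]
finger_gap: 0.0566
```

```bash
python3 st.py
```

```text
t 14.1 pos [497.4 299.6 165.2] F [0.4 0.4 0.2] gap 0.0566
j [ 0.358  0.092 -1.294  2.083  0.807  0.845  0.031]
z [ 0.558 -0.033 -0.829] y [0.113 0.993 0.037] elev below horiz 56.03193337364734 az z -3.390396327520793 az y 83.49990753275976
```

{"name": "apply_moves", "arguments": {
  "deltas": [
    [-1,3,-25,0],
    [-1,2,-25,0],
    [-1,0,-15,0],
    [0,0,0,0]
  ]
}}

```text
t: 14.5
ee_pos: [0.4949, 0.3033, 0.1018]
eef_rot: [0.293, 0.06, 0.954, -0.0]
wrist_force: [0.0, -0.3, -0.2]
finger_gap: 0.0842
```

```bash
python3 st.py
python3 - <<'E'
from h import *
p,d=cam('top');cv2.imwrite('pics/k1.png',cv2.resize(p[150:260,100:230,::-1],None,fx=5,fy=5,interpolation=cv2.INTER_CUBIC))
p,d=cam('scene');cv2.imwrite('pics/k2.png',cv2.resize(p[110:220,130:260,::-1],None,fx=5,fy=5,interpolation=cv2.INTER_CUBIC))
E
```

```text
t 14.5 pos [494.9 303.3 101.8] F [ 0.  -0.3 -0.2] gap 0.0842
j [ 0.188  0.264 -1.201  2.142  1.073  0.88  -0.233]
z [ 0.559 -0.036 -0.828] y [0.115 0.993 0.035] elev below horiz 55.90050540113097 az z -3.658745814359678 az y 83.40537313067202
```

View pics/k1.png

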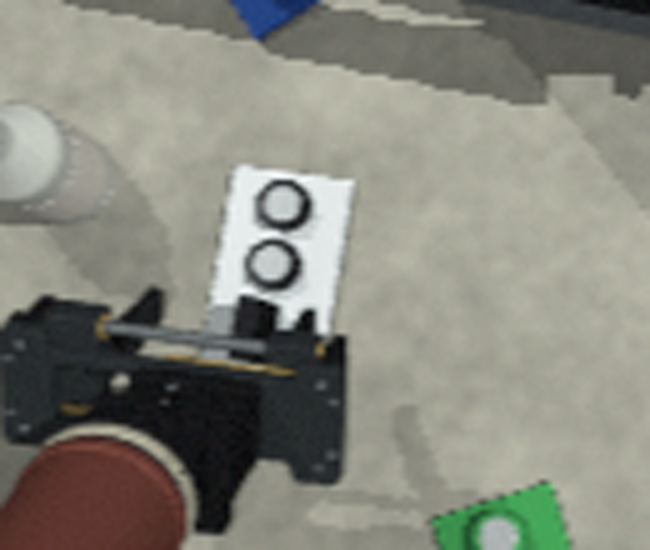

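View pics/k2.png

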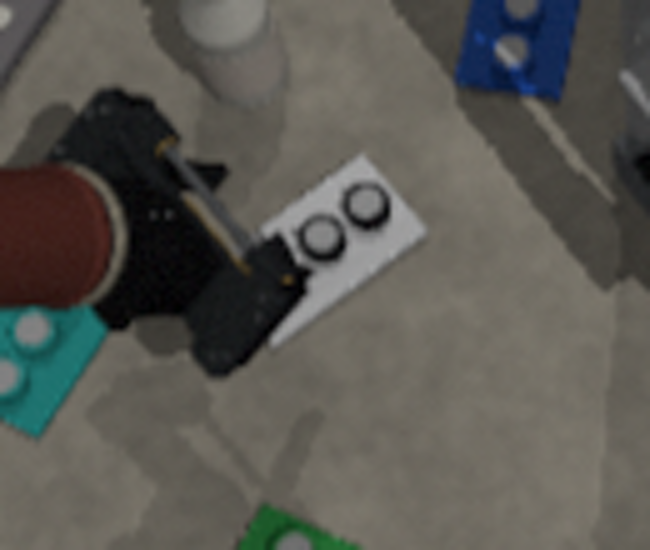

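Jaws straddle the fin: fingertips at (155,295) and (310,320), fin at (258,320), parallax accounted for. Descending.

{"name": "apply_moves", "arguments": {
  "deltas": [
    [0,1,-20,0],
    [0,1,-20,0],
    [0,0,-20,0],
    [0,0,-15,0],
    [0,0,0,0]
  ]
}}

```text
t: 15.1
ee_pos: [0.4957, 0.3055, 0.0277]
eef_rot: [0.294, 0.061, 0.954, -0.0]
wrist_force: [0.0, 0.3, 0.1]
finger_gap: 0.0874
```

```bash
python3 st.py
```

```text
t 15.1 pos [495.7 305.5  27.7] F [0.  0.3 0.1] gap 0.0874
j [ 0.029  0.43  -1.067  2.187  1.321  0.899 -0.472]
z [ 0.561 -0.036 -0.827] y [0.116 0.993 0.035] elev below horiz 55.8145653822477 az z -3.6640339523797727 az y 83.34992784149021
```

{"name": "apply_moves", "arguments": {
  "deltas": [
    [0,0,0,0],
    [0,0,0,0],
    [0,0,0,0],
    [0,0,0,0],
    [0,0,0,0],
    [0,0,0,0],
    [0,0,0,0],
    [0,0,0,0],
    [0,0,0,0],
    [0,0,0,0]
  ],
  "grip": 0
}}

```text
t: 16.1
ee_pos: [0.4954, 0.3064, 0.0278]
eef_rot: [0.294, 0.06, 0.954, 0.0]
wrist_force: [0.1, -0.2, 6.6]
finger_gap: 0.016
```

```bash
python3 st.py
```

```text
t 16.1 pos [495.4 306.4  27.8] F [ 0.1 -0.2  6.6] gap 0.016
j [ 0.028  0.431 -1.068  2.187  1.322  0.9   -0.474]
z [ 0.561 -0.034 -0.827] y [0.114 0.993 0.036] elev below horiz 55.76987294508824 az z -3.5091063188964235 az y 83.44388087178673
```

Gripped: the gap is 16 mm, which is the fin's thickness. Lifting.

{"name": "apply_moves", "arguments": {
  "deltas": [
    [0,0,5,0],
    [0,0,15,0],
    [0,0,25,0],
    [0,0,25,0],
    [0,0,25,0],
    [0,0,5,0],
    [0,0,0,0]
  ]
}}

```text
t: 16.8
ee_pos: [0.4957, 0.3057, 0.1283]
eef_rot: [0.295, 0.061, 0.954, 0.0]
wrist_force: [-0.8, -1.2, -2.0]
finger_gap: 0.0158
```

```bash
python3 st.py
python3 - <<'E'
from h import *
p,d=cam('top');cv2.imwrite('pics/l1.png',cv2.resize(p[150:260,100:230,::-1],None,fx=5,fy=5,interpolation=cv2.INTER_CUBIC))
X=cloud('top',d); m=(p.min(-1)>200)&(d>0)&(abs(X[...,0]-.56)<.06)&(abs(X[...,1]-.295)<.06)&(X[...,2]>.05)
Q=X[m]; A=np.c_[Q[:,:2]-Q[:,:2].mean(0),np.ones(len(Q))]; print(len(Q),Q.mean(0),np.linalg.lstsq(A,Q[:,2],rcond=None)[0])
E
```

```text
t 16.8 pos [495.7 305.7 128.3] F [-0.8 -1.2 -2. ] gap 0.0158
j [ 0.229  0.203 -1.228  2.116  0.981  0.875 -0.149]
z [ 0.563 -0.036 -0.826] y [0.116 0.993 0.036] elev below horiz 55.69008214239954 az z -3.6242117191307988 az y 83.35049655377045
447 [0.55156495 0.2952122  0.1082415 ] [-0.00739593  0.02822418  0.1082415 ]
```

View pics/l1.png

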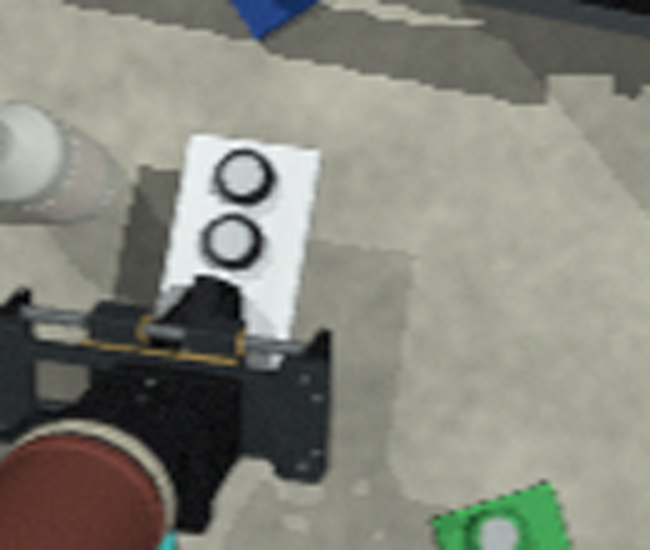

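Held and level (slope 0.03 rad or less). Moving to the front of the opening.

{"name": "apply_moves", "arguments": {
  "deltas": [
    [5,-15,0,-1],
    [10,-30,0,-1],
    [13,-40,0,-1],
    [13,-40,0,-1],
    [13,-40,0,0],
    [13,-40,0,0],
    [10,-30,0,0],
    [5,-10,0,0],
    [0,0,0,0]
  ]
}}

```text
t: 17.75
ee_pos: [0.5766, 0.0592, 0.126]
eef_rot: [0.292, 0.095, 0.951, -0.01]
wrist_force: [0.4, 0.2, -2.8]
finger_gap: 0.0157
```

```bash
cat > rel.py <<'E'
from h import *
s=ctrl.sense(); ya=np.radians(-10.3);x=np.array([np.cos(ya),np.sin(ya)]);y=np.array([-x[1],x[0]]);O=np.array([.705,.045])
P=s['ee_pos'];e=P[:2]-O; print('hood TCP',np.round(np.r_[e@x,e@y,P[2]]*1000,1),'target 2.2 1.5 88', 'F hood',np.round([s['wrist_force'][:2]@x,s['wrist_force'][:2]@y,s['wrist_force'][2]],1))
E
python3 st.py; python3 rel.py
python3 - <<'E'
from h import *
p,d=cam('top');cv2.imwrite('pics/m1.png',cv2.resize(p[90:220,150:300,::-1],None,fx=5,fy=5,interpolation=cv2.INTER_CUBIC))
X=cloud('top',d); h=cv2.cvtColor(p,cv2.COLOR_RGB2HSV)
m=(p.min(-1)>190)&(d>0)&(abs(X[...,2]-.11)<.02)&(X[...,0]>.5)&(X[...,0]<.72)&(abs(X[...,1]-.05)<.12)
m=cv2.morphologyEx(m.astype(np.uint8),cv2.MORPH_CLOSE,np.ones((9,9)))
c=max(cv2.findContours(m,0,1)[0],key=cv2.contourArea)[:,0]
Q=X[m>0];z=np.median(Q[:,2]);print('z',z)
W=np.array([plane('top',u,v,z)[:2]*1000 for u,v in c],np.float32);print(cv2.minAreaRect(W))
E
```

```text
t 17.75 pos [576.6  59.2 126. ] F [ 0.4  0.2 -2.8] gap 0.0157
j [ 0.707 -0.021 -1.019  2.222  0.554  0.445  0.61 ]
z [ 0.555 -0.075 -0.829] y [0.187 0.982 0.036] elev below horiz 55.963829665467095 az z -7.723610986638525 az y 79.22398502701363
hood TCP [-128.9   -9.   126. ] target 2.2 1.5 88 F hood [ 0.4  0.3 -2.8]
z 0.10612210510971158
((628.4215698242188, 46.92875671386719), (77.6872329711914, 91.2283706665039), 78.05703735351562)
```

View pics/m1.png

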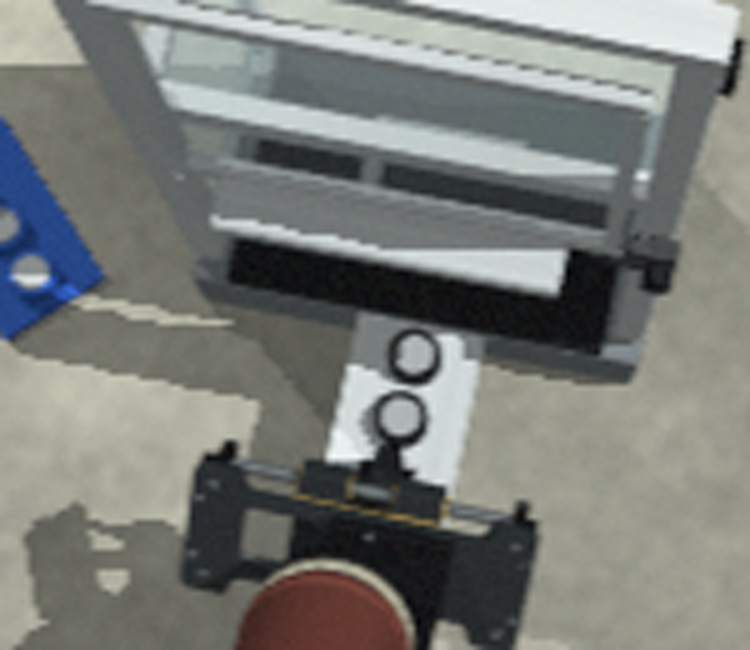

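{"name": "apply_moves", "arguments": {
  "deltas": [
    [0,0,-9,0.4],
    [0,0,-9,0],
    [20,-4,0,0],
    [20,-3,0,0],
    [20,-4,0,0],
    [20,-3,0,0],
    [20,-4,0,0],
    [0,0,0,0]
  ]
}}

```text
t: 18.6
ee_pos: [0.6788, 0.045, 0.1092]
eef_rot: [0.294, 0.09, 0.952, -0.008]
wrist_force: [0.8, 0.3, -1.6]
finger_gap: 0.0157
```

```bash
python3 st.py; python3 rel.py;python3 shot.py n; python3 led.py
```

```text
t 18.6 pos [678.8  45.  109.2] F [ 0.8  0.3 -1.6] gap 0.0157
j [ 0.614  0.292 -0.942  2.035  0.954  0.54   0.397]
z [ 0.558 -0.067 -0.827] y [0.176 0.984 0.038] elev below horiz 55.81601214967698 az z -6.879340855224495 az y 79.87925471880239
hood TCP [-25.8  -4.7 109.2] target 2.2 1.5 88 F hood [ 0.8  0.5 -1.6]
top 45 208 ledge top 274.8 206
top -95 220 ledge top 274.9 217
scene 45 54 ledge top 275.6 53
scene -95 116 ledge top 275.3 115
```

View pics/n_top.png

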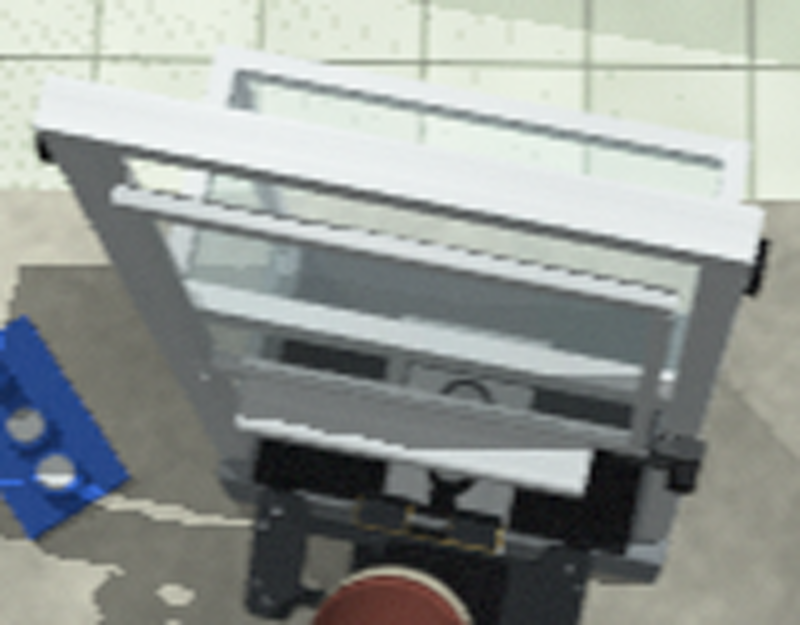

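View pics/n_scene.png

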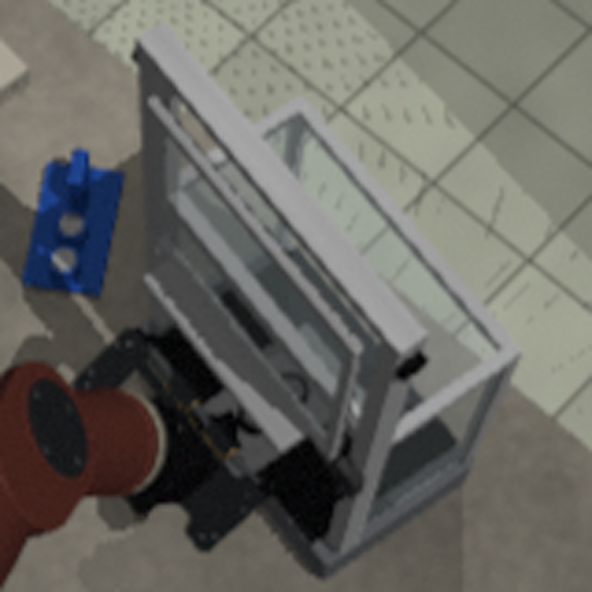

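{"name": "apply_moves", "arguments": {
  "deltas": [
    [-1,-4,-6,0],
    [0,0,-6,0],
    [0,0,-4,0],
    [0,0,-2,0],
    [0,0,0,0]
  ]
}}

```text
t: 19.2
ee_pos: [0.6761, 0.0392, 0.0913]
eef_rot: [0.294, 0.09, 0.952, -0.009]
wrist_force: [0.2, 0.1, -2.0]
finger_gap: 0.0156
```

```bash
python3 st.py; python3 rel.py
```

```text
t 19.2 pos [676.1  39.2  91.3] F [ 0.2  0.1 -2. ] gap 0.0156
j [ 0.589  0.31  -0.907  2.056  1.019  0.516  0.34 ]
z [ 0.558 -0.07  -0.827] y [0.177 0.984 0.036] elev below horiz 55.80896622414338 az z -7.160797386088066 az y 79.82724601331978
hood TCP [-27.4 -10.9  91.3] target 2.2 1.5 88 F hood [ 0.2  0.2 -2. ]
```

{"name": "apply_moves", "arguments": {
  "deltas": [
    [0,0,-2,0],
    [12,-2,0,0],
    [12,-2,0,0],
    [0,0,0,0]
  ]
}}

```text
t: 19.6
ee_pos: [0.7025, 0.0342, 0.0901]
eef_rot: [0.294, 0.091, 0.951, -0.009]
wrist_force: [0.2, -0.3, -1.5]
finger_gap: 0.0158
```

```bash
python3 rel.py
```

```text
hood TCP [ -0.5 -11.   90.1] target 2.2 1.5 88 F hood [ 0.3 -0.3 -1.5]
```

{"name": "apply_moves", "arguments": {
  "deltas": [
    [1,4,0,0],
    [1,4,0,0],
    [0,0,0,0]
  ]
}}

```text
t: 19.9
ee_pos: [0.7023, 0.0445, 0.0898]
eef_rot: [0.294, 0.089, 0.952, -0.008]
wrist_force: [-0.4, 0.8, -2.1]
finger_gap: 0.0157
```

```bash
python3 rel.py
```

```text
hood TCP [-2.6 -0.9 89.8] target 2.2 1.5 88 F hood [-0.5  0.7 -2.1]
```

{"name": "apply_moves", "arguments": {
  "deltas": [
    [0,1,0,0],
    [0,1,0,0],
    [0,0,0,0]
  ]
}}

```text
t: 20.2
ee_pos: [0.7023, 0.0452, 0.0897]
eef_rot: [0.294, 0.09, 0.951, -0.009]
wrist_force: [0.7, -0.2, -1.7]
finger_gap: 0.0154
```

```bash
python3 rel.py
```

```text
hood TCP [-2.7 -0.2 89.7] target 2.2 1.5 88 F hood [ 0.7 -0.1 -1.7]
```

{"name": "apply_moves", "arguments": {
  "deltas": [
    [0,1,0,0],
    [0,1,0,0],
    [0,0,0,0]
  ]
}}

```text
t: 20.5
ee_pos: [0.7023, 0.0466, 0.0896]
eef_rot: [0.294, 0.09, 0.951, -0.009]
wrist_force: [-1.3, -0.9, -1.3]
finger_gap: 0.0157
```

```bash
python3 rel.py
```

```text
hood TCP [-3.   1.1 89.6] target 2.2 1.5 88 F hood [-1.1 -1.2 -1.3]
```

{"name": "apply_moves", "arguments": {
  "deltas": [
    [0,1,0,0],
    [0,1,0,0],
    [0,0,0,0]
  ]
}}

```text
t: 20.8
ee_pos: [0.7021, 0.0473, 0.0895]
eef_rot: [0.294, 0.091, 0.951, -0.01]
wrist_force: [-3.3, -5.7, 0.6]
finger_gap: 0.0158
```

```bash
python3 rel.py;python3 st.py
```

```text
hood TCP [-3.2  1.8 89.5] target 2.2 1.5 88 F hood [-2.3 -6.2  0.6]
t 20.8 pos [702.1  47.3  89.5] F [-3.3 -5.7  0.6] gap 0.0158
j [ 0.538  0.369 -0.882  1.996  1.059  0.556  0.317]
z [ 0.557 -0.073 -0.827] y [0.179 0.983 0.034] elev below horiz 55.816820028727854 az z -7.460413772486249 az y 79.66332207866797
```

{"name": "apply_moves", "arguments": {
  "deltas": [
    [0,1,0,0],
    [0,1,0,0],
    [0,0,0,0]
  ]
}}

```text
t: 21.1
ee_pos: [0.702, 0.0478, 0.0893]
eef_rot: [0.293, 0.092, 0.951, -0.011]
wrist_force: [-3.8, -8.0, 3.3]
finger_gap: 0.0155
```

```bash
python3 rel.py; python3 shot.py o
```

```text
hood TCP [-3.5  2.2 89.3] target 2.2 1.5 88 F hood [-2.3 -8.5  3.3]
```

View pics/o_top.png

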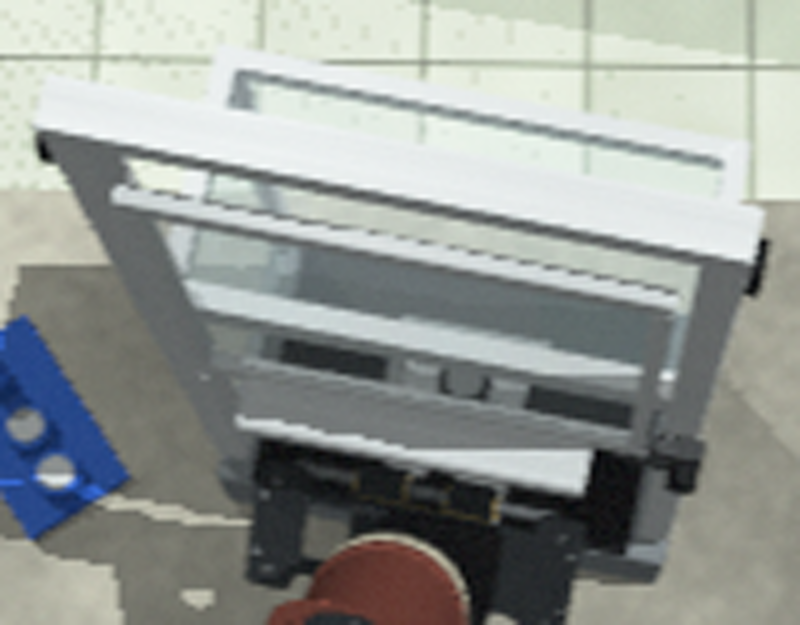

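The left edge is felt at y≈1.8 mm, where 1.5 was predicted. Now towards the far edge.

{"name": "apply_moves", "arguments": {
  "deltas": [
    [2,-1,0,0],
    [2,0,0,0],
    [1,0,0,0],
    [0,0,0,0]
  ]
}}

```text
t: 21.6
ee_pos: [0.7062, 0.0471, 0.0886]
eef_rot: [0.293, 0.092, 0.952, -0.011]
wrist_force: [-7.8, -7.5, 0.9]
finger_gap: 0.0163
```

```bash
python3 rel.py
```

```text
hood TCP [ 0.8  2.3 88.6] target 2.2 1.5 88 F hood [-6.4 -8.7  0.9]
```

{"name": "apply_moves", "arguments": {
  "deltas": [
    [1,0,0,0],
    [1,0,0,0],
    [0,0,0,0]
  ]
}}

```text
t: 21.9
ee_pos: [0.7067, 0.0471, 0.0883]
eef_rot: [0.292, 0.091, 0.952, -0.012]
wrist_force: [-28.0, -8.5, 15.7]
finger_gap: 0.0157
```

```bash
python3 rel.py
```

```text
hood TCP [ 1.3  2.4 88.3] target 2.2 1.5 88 F hood [-26.1 -13.4  15.7]
```

{"name": "apply_moves", "arguments": {
  "deltas": [
    [-1,0,0,0],
    [0,0,-1,0],
    [0,0,0,0]
  ]
}}

```text
t: 22.2
ee_pos: [0.7066, 0.0472, 0.0882]
eef_rot: [0.293, 0.091, 0.952, -0.012]
wrist_force: [-24.3, -8.6, 16.0]
finger_gap: 0.0156
```

```bash
python3 rel.py; python3 st.py
```

```text
hood TCP [ 1.2  2.5 88.2] target 2.2 1.5 88 F hood [-22.4 -12.9  16. ]
t 22.2 pos [706.6  47.2  88.2] F [-24.3  -8.6  16. ] gap 0.0156
j [ 0.529  0.38  -0.877  1.985  1.067  0.565  0.315]
z [ 0.555 -0.076 -0.828] y [0.181 0.983 0.03 ] elev below horiz 55.89633089755494 az z -7.8304169260031715 az y 79.59126463234651
```

{"name": "apply_moves", "arguments": {
  "deltas": [
    [0,0,0,0],
    [0,0,0,0],
    [0,0,0,0],
    [0,0,0,0],
    [0,0,0,0],
    [0,0,0,0]
  ],
  "grip": 0.5
}}

```text
t: 22.8
ee_pos: [0.7085, 0.0504, 0.0888]
eef_rot: [0.294, 0.09, 0.951, -0.009]
wrist_force: [-1.0, 0.3, -0.1]
finger_gap: 0.0431
```

```bash
python3 rel.py; python3 st.py
```

```text
hood TCP [ 2.5  5.9 88.8] target 2.2 1.5 88 F hood [-1.   0.2 -0.1]
t 22.8 pos [708.5  50.4  88.8] F [-1.   0.3 -0.1] gap 0.0431
j [ 0.528  0.383 -0.878  1.983  1.068  0.56   0.315]
z [ 0.558 -0.07  -0.827] y [0.176 0.984 0.036] elev below horiz 55.77368509722509 az z -7.114677170453854 az y 79.83538539865715
```

{"name": "apply_moves", "arguments": {
  "deltas": [
    [0,-3,0,0],
    [-15,3,0,0],
    [-30,5,0,0],
    [-40,7,0,0],
    [-45,8,0,0],
    [0,0,0,0]
  ]
}}

```text
t: 23.4
ee_pos: [0.5736, 0.0702, 0.0875]
eef_rot: [0.294, 0.088, 0.952, -0.011]
wrist_force: [-0.2, -0.1, 0.9]
finger_gap: 0.0435
```

```bash
python3 rel.py; python3 st.py; python3 shot.py p; python3 led.py
```

```text
hood TCP [-133.8    1.3   87.5] target 2.2 1.5 88 F hood [-0.2 -0.2  0.9]
t 23.4 pos [573.6  70.2  87.5] F [-0.2 -0.1  0.9] gap 0.0435
j [ 0.625  0.082 -1.003  2.26   0.883  0.44   0.29 ]
z [ 0.557 -0.073 -0.827] y [0.174 0.984 0.031] elev below horiz 55.83038345124642 az z -7.446053886666128 az y 79.94861502198711
top 45 208 ledge top 274.5 207
top -95 221 ledge top 274.6 218
scene 45 52 ledge top 276.3 47
scene -95 119 ledge top 275.0 115
```

View pics/p_top.png

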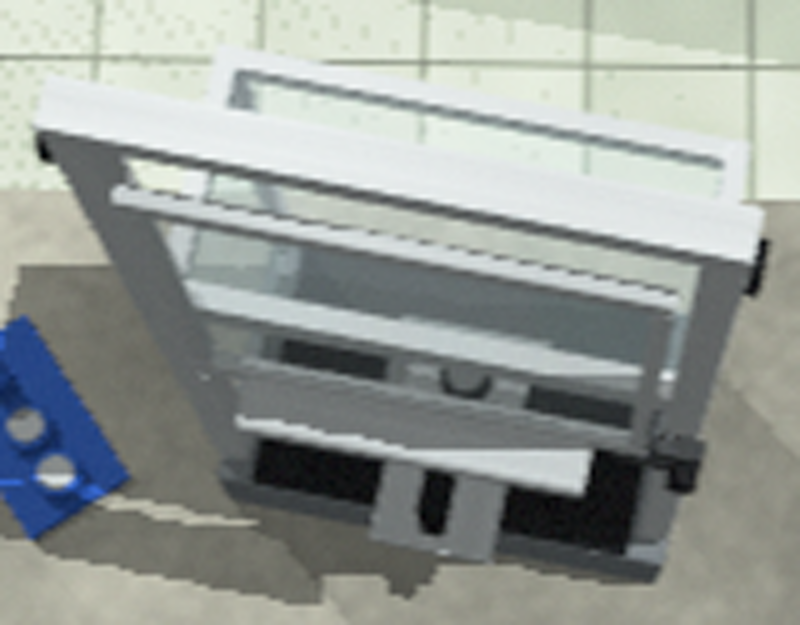

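View pics/p_scene.png

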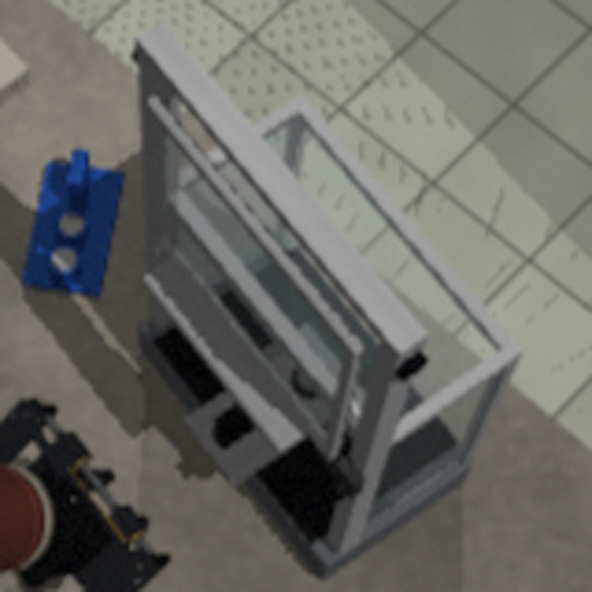

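```bash
cat > chk.py <<'E'
from h import *
ya=np.radians(-10.3);x=np.array([np.cos(ya),np.sin(ya)]);y=np.array([-x[1],x[0]]);O=np.array([.705,.045])
for n in('top','scene'):
    p,d=load(n);X=cloud(n,d);H=np.stack([(X[...,:2]-O)@x,(X[...,:2]-O)@y,X[...,2]],-1)*1000
    m=(d>0)&(abs(H[...,2]-68)<5)&(H[...,0]<-8)&(H[...,0]>-60)&(abs(H[...,1])<60)&(p.max(-1)>(60 if n=='top' else 45))
    k,lab,st,_=cv2.connectedComponentsWithStats(cv2.morphologyEx(m.astype(np.uint8),cv2.MORPH_CLOSE,np.ones((7,7)))); i=1+st[1:,4].argmax(); m=lab==i
    c=max(cv2.findContours(m.astype(np.uint8),0,1)[0],key=cv2.contourArea)[:,0]
    W=np.array([(plane(n,u,v,.068)[:2]-O) for u,v in c]);h=np.c_[W@x,W@y]*1000
    print(n,st[i],'zmed',np.median(H[m][:,2]),h.min(0).round(1),h.max(0).round(1))
    f=[(a,b) for a,b in h if abs(b)<33 and a<-25]; 
    if len(f)>5: f=np.array(f);print(' rear edge x=a*y+b',np.polyfit(f[:,1],f[:,0],1),len(f))
    for s in(1,-1):
        f=h[(h[:,1]*s>33)&(h[:,0]<-14)&(h[:,0]>-31)]
        if len(f)>4: print(' side',s,np.polyfit(f[:,0],f[:,1],1),f[:,1].mean())
E
python3 chk.py
```

```text
top [219 150  26  13 203] zmed 68.62777733322858 [-36.3 -40.8] [-8.1 39. ]
 rear edge x=a*y+b [ 1.51998970e-02 -3.45823709e+01] 20
 side 1 [1.19922887e-02 3.81153345e+01] 37.83008884929711
 side -1 [ -0.08904965 -41.3422917 ] -39.3898920568533
scene [265 159  19  22 153] zmed 68.81352313741205 [-36.9 -34.7] [-8.4 44.7]
 rear edge x=a*y+b [ -0.03644834 -33.56513961] 20
```

{"name": "apply_moves", "arguments": {
  "deltas": [
    [-15,3,15,0],
    [-5,0,20,0],
    [0,0,20,0],
    [0,0,0,0],
    [0,0,0,0]
  ]
}}

```text
t: 24.0
ee_pos: [0.5594, 0.0729, 0.1443]
eef_rot: [0.295, 0.09, 0.951, -0.009]
wrist_force: [-0.8, -0.1, -0.7]
finger_gap: 0.0434
```

```bash
python3 st.py; python3 shot.py q; python3 led.py; python3 chk.py
python3 - <<'E'
from h import *
ya=np.radians(-10.3);x=np.array([np.cos(ya),np.sin(ya)]);y=np.array([-x[1],x[0]]);O=np.array([.705,.045])
for n in('top','scene'):
    p,d=load(n);X=cloud(n,d);H=np.stack([(X[...,:2]-O)@x,(X[...,:2]-O)@y,X[...,2]],-1)*1000
    m=(d>0)&(abs(H[...,2]-68)<4)&(H[...,0]<-10)&(H[...,0]>-34)&(abs(H[...,1])<38)&(p.max(-1)>60)
    Q=H[m];A=np.c_[Q[:,:2]-[-22,0],np.ones(len(Q))];print(n,len(Q),np.linalg.lstsq(A,Q[:,2],rcond=None)[0])
p,d=load('top');X=cloud('top',d)
for nm,uv in dict(jar=(530,300),bottle=(150,275),beaker=(622,258)).items():
    u,v=int(uv[0]*.64),int(uv[1]*.64); print(nm,np.round(np.median(X[v-3:v+4,u-3:u+4].reshape(-1,3),0)*1000))
E
```

```text
t 24.0 pos [559.4  72.9 144.3] F [-0.8 -0.1 -0.7] gap 0.0434
j [ 0.669 -0.122 -0.986  2.235  0.356  0.457  0.76 ]
z [ 0.559 -0.07  -0.826] y [0.177 0.983 0.036] elev below horiz 55.71555815548724 az z -7.157212918222104 az y 79.77589737846156
top 45 207 ledge top 274.5 206
top -95 225 ledge top 275.0 224
scene 45 55 ledge top 274.5 54
scene -95 116 ledge top 274.9 114
top [219 150  26  13 214] zmed 68.29335805775591 [-36.4 -40.8] [-7.7 39. ]
 rear edge x=a*y+b [ 4.03206122e-04 -3.45771631e+01] 20
 side 1 [1.19922887e-02 3.81153345e+01] 37.83008884929711
 side -1 [ -0.08904965 -41.3422917 ] -39.3898920568533
scene [265 159  20  22 151] zmed 68.86636567435464 [-36.9 -34.9] [-7.6 45.7]
 rear edge x=a*y+b [ 6.51232377e-03 -3.33030266e+01] 19
 side 1 [-0.04309306 42.85834618] 43.86306011809809
top 135 [ 9.44063721e-03 -9.09110702e-04  6.80394703e+01]
scene 75 [-6.28680507e-02  1.23865196e-03  6.82515415e+01]
jar [ 568. -290.   86.]
bottle [591. 438. 160.]
beaker [ 671. -500.   33.]
```

All checks agree: the holder is seated and flat, the sash is at the mark, the bystanders have not moved and the arm is clear. Handing in.

```bash
python3 -c "
from bench import ctrl
print(ctrl.close_job())"
```

```text
the job is handed in; nothing more can be done
None
```

The sash is at the mark and the specimen holder is on the stage against both steel edges. The job was handed in at about 24 s of the 70 s allowed; it reports no verdict.

**How it went:**
- **Tool tilt:** the moves only allow shifts and yaw, and a tool pointing straight down could not get under the ledge or the sash. I drove the arm against its reach limits until the tool tilted to about 56° below horizontal, and it stayed there.
- **Sash:** I pushed it up from under the ledge and backed the fingers away without dragging it.
- **Holder:** I took the silver holder by its fin and kept it level. I slid it in until both edges were felt, with about 13 N on the left and 26 N on the far side, then let go and backed out.

**Last checks:**
- **Ledge and mark:** the ledge's lower edge is at about 260.5 mm and the pointer at about 260 mm. The pointer height is good to roughly 3 mm, within the 8 mm allowed.
- **Holder position:** its rear edge sits 33 to 35 mm in front of the screen's origin, where 35 mm is expected. Its sideways centre is within about 1 mm and it is square to the screen.
- **Holder level:** its top surface is at 68 mm, which means it is resting on the stage. The top camera shows it level, while the scene camera gave a slope of about 0.06 rad. That fit used only a 24 mm strip of 75 pixels, so I put it down to noise.
- **Camera disagreement:** the two cameras differ by about 5 mm sideways, so I judged the holder relative to the ledge in each view.
- **Bystanders and arm:** the jar, bottle and beaker are within 1 mm of where they started. The arm is clear and reads no contact force.

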